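# Fit the fan wheel's retaining ring with ring pliers

### The arm

A 6-joint arm with a two-finger parallel gripper is mounted at the origin on the work surface. World frame = base frame: x ahead of the robot, y to its left, z up, the work surface at z = 0. Lengths are in m, angles in rad, forces in N, time in s.
With the tool pointing down it reaches from about 0.3 to 0.875 m from the base axis. Payload 6.4 kg.
Tool frame: the origin (TCP) lies on the centre line of the jaws, within the pads' length; the fingertips stand 17 mm ahead of it and the grasp point (between the pads) lies 2 mm behind it; z points along the fingers, x is the direction in which the jaws open and shut, and the axes are right-handed (so a half turn about z gives the same grasp; the last joint's range is limited). The gripper opens to 85 mm and grips with 20 to 120 N. Pads are 22 mm wide; open, the fingers measure 114 mm over their backs; the gripper's body (76 mm by 85 mm) begins 54 mm behind the grasp point. The pads swing forward as they close: fully open they stand 13 mm farther back than shut.
Start: joints at [-1.422, 0.181, 1.607, -0, 1.354, -0.206], TCP at [0.2, -0.539, 0.212] pointing down, gripper open.
Joint ranges: [-2.99, 2.99], [-0.89, 2.07], [0.3, 2.58], [-1.14, 4.28], [0, 2.63], [-3.12, 3.12]. Speed limits (rad/s): [2.57, 2.57, 3.01, 3.14, 3.14, 3.14].

### API

Orientations are given as a unit quaternion [w, x, y, z].
In Python, from bench import ctrl gives the robot as it stands.
- The arm moves only by the tool servo_tool, never from a script. Its argument "increments" is text: rows parted by semicolons, each of 5 numbers parted by spaces: the shift along the tool's x, y, z in cm, then the turn about the tool's z in rad, then the opening, from 0 (shut) to 1 (fully open). In form: dx dy dz yaw gripper; .... A call has 1 to 10 rows; each row shifts and turns the commanded pose from where the row before left it, along the tool's axes as they then stand; what a row does not reach is not made up. A row lasts 1/8 s, in which the tool goes at most 62.5 mm and 10.7 degrees, less where a joint would pass 70% of its speed; a pose out of reach is approached as far as the arm can. A call is refused whole if a number of a shift passes 6.25 or a number of a turn 0.188, either way. A call with a gripper value outside its range is refused whole. The fingers move at their own pace and stop on an object; the grip force is fixed at half the most. Time passes only in rows, so rows that do not move let the fingers close. It gives the time, the measured TCP pose, the force and the opening at its end, in the units of the state.
- ctrl.get_obs(): the state, without advancing time (a new reading comes with each control period).
- ctrl.camera(name): name is "scene" or "top" or "wrist"; returns (picture, depth): 384x512x3 uint8, red, green, blue; 384x512 float32, m along the optical axis (not along the pixel's ray), 0 where there is no reading.
- ctrl.camera_params(name): a dict with "mtx" (3x3 intrinsics, pixels), "position" and "attitude" of the camera in the world; the wrist camera has in their place "tool_from_camera" (4x4, takes a point from camera to tool coordinates, whose origin is the TCP and whose axes are the tool frame's). Camera axes: x right, y down, z forward; pixel columns grow to the right and rows downward; lengths in m; the calibration is good to about 2 mm. A picture is of the moment at which its call begins: read the wrist's pose just before it. camera_params takes no time and is no camera call.
- ctrl.hand_in(): hands the job in, once; it reports no verdict.
The state is a dict: "time_s": time; "q": joint angles; "dq": joint speeds; "joint_efforts": joint torques, N m; "eef_pos": TCP position; "eef_rot": TCP orientation; "wrist_force": force on the tool from outside, world axes, zero at the start; "torque": the same for the moment, N m; "opening": opening from 0.0 (shut) to 1.0 (fully open).
Only numpy, scipy, OpenCV 4.12 (cv2) and the standard library are available. Lean on these libraries where they do the work, as an engineer would, in place of code of your own. Each camera call takes 0.05 s, during which the arm holds its last target.

### The job

Take the ring pliers from their rest, spread the dark retaining ring with their tips and slide it down over the upright hub shaft of the air cleaner's fan wheel until it meets the shoulder, then let it close into the groove there. Spread it only as far as it takes to pass the shaft and feel for the shoulder gently, without bearing down on it; finish with the pliers standing back in their rest and leave the other things alone.

Things in the scene. Friction and masses are not known exactly. Their poses are not given: they have to be found in the camera images.
- unit_axis (a point): Point on the axis of the upright hub shaft of the air cleaner's open base (white round housing 190 mm wide, 50 high, fixed; grey fan wheel 160 wide on top), 70 mm above the table. z up. The top face of the 60 mm shoulder disc round the shaft lies 6 to 30 mm above this point: it differs from unit to unit and is not measured; feel for it.
- unit: The same air-cleaner base; origin on the shaft axis at table height. Straight above the shoulder face the shaft has a groove 6 mm high, 25 in diameter; above that the shaft is 30 in diameter up to 28 mm over the shoulder, then steps in to 27 and 24 and ends 31 mm over the shoulder. The ring may face any way round the shaft.
- ring_center (a point): Retaining ring: dark steel horseshoe, 4 mm thick, 55 long, 40 wide, 36 g, flat on a plain white plate 80 x 80, 20 high. Point: centre of the round opening, 2 mm above the ring's underside. x points from the closed back to the open gap, z up. Two spring-closed arms are hinged to the back piece at x = -21 mm.
- ring_gap (a point): Middle of the ring's gap, between its two upright ears (23 mm along x from ring_center, 8 mm above the underside). Ears: undersides 4.5, tops 11 mm above the ring's underside; inner faces 21 mm apart across y at rest (18 at small cheeks 12 mm apart along x that keep the tips from slipping out). Each ear moves out 4.4 mm per 0.1 rad.
- ring: The same ring; origin at the centre of its opening, on its underside. The pliers may take it either way round (half a turn). It hangs nearly level, firmly, on the spread tips.
- ring_l (a joint): Spread of the ring's left (+y) arm, rad: 0 closed, grows as it is spread. The ring clears the 30 mm shaft from about 0.20 (both arms), 0.22 to 0.29 is comfortable; beyond 0.33 it is ruined. Closed in the groove it reads 0 to 0.05. Each ear pushes back with 2 N at 0, 5.5 N at 0.2.
- ring_r (a joint): The same for the right (-y) arm.
- pliers_grip (a point): Ring pliers (140 g), upright, tips down, in their rest. Point midway between the two black rubber handle grips (they do not slip), half-way up: grasp here from above, fingers closing along y; z up, x across the flat. Grips 42 mm tall, 14 thick along x, 61 over their outer faces at rest (67 at the top). Squeezing the handles spreads the tips along y (reverse-acting); spring 4 N a handle at rest, 15 with the ring.
- pliers: The same pliers; origin at the pivot, 45 mm below pliers_grip. Each handle moving in by 4.5 mm moves its tip out by 5. The ring is spread by 0.2 rad with the fingers about 36 mm apart, 0.25 at 31: watch the ring's joints. With the fingers 62 apart the pliers can be carried and the tips stay narrow enough for the gap. As the tips spread they rise 4 mm towards the pivot, and sink again on closing.
- pliers_tips (a point): Midway between the pliers' tips, 95 mm below pliers_grip; the tips end 4 mm lower at rest. The closed pair is 10 mm wide along y, 6 along x. Each tip has a 2 mm toe at its end, pointing out, that goes under the ring's ear, and 8 mm above the toe a ledge that comes down on the ear: lowered into the gap until they touch (stand or ears), the depth is right.
- jaw_l (a joint): Opening angle of each half of the pliers, rad: 0 at rest with the handles apart, about 0.36 with the ring spread by 0.25, end stop 0.48.
- rest_home (a point): Where pliers_grip is when the pliers stand in their rest, 103 mm above the table. The rest: a fixed grey block 70 (x) by 72 (y) by 50 mm high with a vertical slot in its top, 16 along x, 28 along y, for the closed nose. The pliers' cross-piece (42 along y, underside 53 mm below pliers_grip) sits across the slot.
- carton: Bystander: yellow carton, 90 x 60 x 45 (mm).
- grease: Bystander: lidded jar, 44 wide, 55 tall (mm).
- driver: Bystander: screwdriver lying flat (mm).
- bearing: Bystander: small ring-shaped steel ball bearing, 42 wide, 12 high (mm).
- tipbox: Bystander: white box 120 x 85 x 50 (mm).
- spanner: Bystander: open-ended spanner lying flat (mm).
- cup: Bystander: small grey open cup, 70 wide, 60 tall (mm).

How it is judged:
By the outcome, as a careful person would: the job done as asked, in the order asked, and still so for the second after the job is handed in, with the robot touching nothing.
It also fails if it takes over 69 s, if anything falls off the work surface, if the arm or the gripper's body presses on something with over 40 N, if the wrist force passes 120 N, or if a joint passes its speed limit or range.

## Working session

There is one attempt and no reset: what is moved stays moved. The work goes in short steps, Python scripts to look and compute and a tool call to move; the robot and the scene stay as the last step left them, time stands still between calls to the robot, and variables do not carry over. Pictures are saved under pics/ and viewed, and the job is handed in when it is done.

Besides the shell and the picture viewer there is one more tool, called after "Emit:" as name(argument=value, ...) on one line, values as JSON. servo_tool: Moves the arm, as the interface text tells. Its arguments: {"type":"object","properties":{"increments":{"type":"string"}},"required":["increments"]}

```bash
ls; mkdir -p pics
python3 - <<'E'
from bench import ctrl
import cv2,numpy as np
o=ctrl.get_obs();print(o)
for n in ("scene","top"):
    p,d=ctrl.camera(n);cv2.imwrite(f"pics/{n}0.png",p[:,:,::-1]);np.savez(f"{n}0.npz",p=p,d=d);print(n,ctrl.camera_params(n))
print(ctrl.camera_params("wrist"))
E
```

```text
pics
{'time_s': 0.0, 'q': array([-1.42232708e+00,  1.81530617e-01,  1.60800088e+00, -1.03297427e-05,
        1.35377644e+00, -2.06315711e-01]), 'dq': array([-0.00112303,  0.0002632 ,  0.00079645,  0.00084754, -0.00046257,
        0.00077177]), 'joint_efforts': array([-8.24445469e-04, -4.44867611e+01, -3.51343739e+01, -3.15536226e-04,
        9.40412952e-03, -2.31351868e-05]), 'eef_pos': array([ 0.1996664 , -0.53860773,  0.21089347]), 'eef_rot': array([-6.20266731e-04,  8.20789201e-01, -5.71230559e-01, -5.92319565e-04]), 'wrist_force': array([0.76153933, 0.35296052, 0.30329217]), 'torque': array([-0.01338752, -0.01137654, -0.05239192]), 'opening': 1.0003747125109972}
scene {'mtx': array([[354.94348294,   0.        , 252.98110653],
       [  0.        , 354.94348294, 191.07146509],
       [  0.        ,   0.        ,   1.        ]]), 'position': array([ 1.11580393, -0.53604674,  0.72819869]), 'attitude': array([-0.38259424,  0.83509676,  0.35449723, -0.17483354])}
top {'mtx': array([[468.77258555,   0.        , 257.55443382],
       [  0.        , 468.77258555, 200.26524742],
       [  0.        ,   0.        ,   1.        ]]), 'position': array([ 0.48561003, -0.02749184,  1.11401321]), 'attitude': array([-0.03213119,  0.71670542, -0.69636291,  0.01948424])}
{'mtx': array([[285.3206468 ,   0.        , 253.81824684],
       [  0.        , 285.3206468 , 187.85819208],
       [  0.        ,   0.        ,   1.        ]]), 'tool_from_camera': array([[ 9.99999764e-01,  2.31398682e-04,  6.46403705e-04,
         1.46241961e-04],
       [-3.92848698e-04,  9.64986133e-01,  2.62300609e-01,
        -6.60162410e-02],
       [-5.63074596e-04, -2.62300801e-01,  9.64985996e-01,
        -1.62612439e-01],
       [ 0.00000000e+00,  0.00000000e+00,  0.00000000e+00,
         1.00000000e+00]])}
```

View pics/scene0.png

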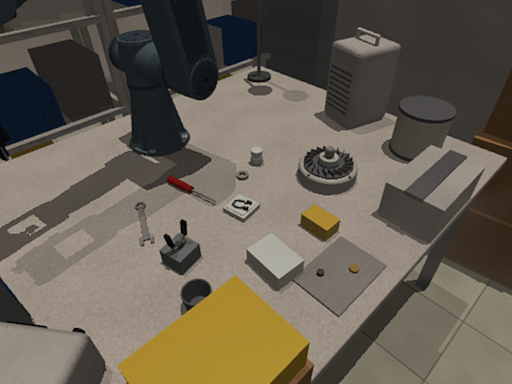

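View pics/top0.png

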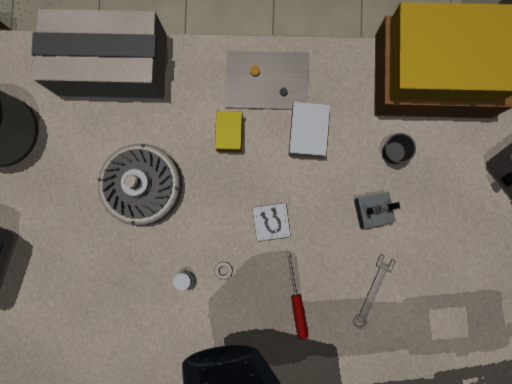

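```bash
cat > h.py <<'E'
import numpy as np,cv2
from scipy.spatial.transform import Rotation as R
def Rq(q): return R.from_quat([q[1],q[2],q[3],q[0]]).as_matrix()
def cam(ctrl,n,obs=None):
    c=ctrl.camera_params(n)
    if n!="wrist": return c["mtx"],np.array(c["position"]),Rq(c["attitude"])
    T=c["tool_from_camera"];Rt=Rq(obs["eef_rot"])
    return c["mtx"],obs["eef_pos"]+Rt@T[:3,3],Rt@T[:3,:3]
def ray(C,u,v,z):
    K,p,A=C; d=A@np.array([(u-K[0,2])/K[0,0],(v-K[1,2])/K[1,1],1]); return p+d*(z-p[2])/d[2]
def pts(C,D):
    K,p,A=C; v,u=np.mgrid[:D.shape[0],:D.shape[1]]
    X=np.stack([(u-K[0,2])/K[0,0]*D,(v-K[1,2])/K[1,1]*D,D],-1); return X@A.T+p
def proj(C,P):
    K,p,A=C; x=(np.asarray(P)-p)@A; return K[0,0]*x[...,0]/x[...,2]+K[0,2],K[1,1]*x[...,1]/x[...,2]+K[1,2]
E
python3 - <<'E'
from bench import ctrl
from h import *
C=cam(ctrl,"top");f=np.load("top0.npz");p,d=f["p"],f["d"];X=pts(C,d)
for n,(x0,y0,x1,y1) in dict(pl=(350,180,410,235),ring=(245,195,300,250),unit=(95,140,185,230)).items():
    Z=X[y0:y1,x0:x1]
    print(n,np.nanmax(Z[...,2]))
    b=cv2.resize(p[y0:y1,x0:x1,::-1],None,fx=7,fy=7,interpolation=cv2.INTER_CUBIC);cv2.imwrite(f"pics/z_{n}.png",b[:600])
print("unit",ray(C,133,182,.12),"ring",ray(C,271,222,.022),"pl",ray(C,380,209,.1))
# depth slices
Z=X[140:230,95:185].reshape(-1,3)
for lo,hi in((.055,.075),(.075,.1),(.1,.135)):
    m=(Z[:,2]>lo)&(Z[:,2]<hi);print(lo,m.sum(),Z[m].mean(0),Z[m].min(0),Z[m].max(0),np.median(Z[m,2]))
Z=X[180:235,345:415].reshape(-1,3)
for lo,hi in((.03,.06),(.06,.1),(.1,.14)):
    m=(Z[:,2]>lo)&(Z[:,2]<hi);print(lo,m.sum(),Z[m].mean(0),Z[m].min(0),Z[m].max(0))
    if m.sum()>4: print(cv2.minAreaRect((Z[m,:2]*1000).astype(np.float32)))
E
cd pics; python3 -c "
import cv2,numpy as np
a=[cv2.resize(cv2.imread(f'z_{n}.png'),(390,390)) for n in('pl','ring')];cv2.imwrite('zz.png',np.hstack(a))"
```

```text
pl 1.1140132122643152
ring 1.1140132122643152
unit 1.1140132122643152
unit [0.58975747 0.25927437 0.12      ] ring [ 0.51539016 -0.03954324  0.022     ] pl [ 0.54807445 -0.27282977  0.1       ]
0.055 2462 [0.59228485 0.26755094 0.05997811] [0.51428539 0.18698375 0.05500046] [0.67303269 0.34862239 0.07498938] 0.05766793238471324
0.075 415 [0.59161088 0.26584483 0.08027713] [0.52329941 0.23916824 0.07501383] [0.6234687  0.32996348 0.09978059] 0.07965043465143529
0.1 159 [0.59335728 0.26809264 0.10892548] [0.5796243  0.25427445 0.10037827] [0.60876668 0.28309491 0.11590063] 0.10915500945695489
0.03 873 [ 0.54860391 -0.27317316  0.04962677] [ 0.50737331 -0.31935908  0.03067109] [ 0.59018087 -0.23330253  0.05612323]
((549.5297241210938, -276.5630187988281), (69.87083435058594, 74.04133605957031), 13.231508255004883)
0.06 132 [ 0.55070984 -0.28183667  0.07404878] [ 0.53717231 -0.29872523  0.06088029] [ 0.56041068 -0.24652254  0.09981984]
((548.76611328125, -272.9122314453125), (15.710149765014648, 52.329002380371094), 10.048630714416504)
0.1 82 [ 0.55057992 -0.28155142  0.11529503] [ 0.53557281 -0.30969421  0.10153679] [ 0.56294152 -0.24268682  0.12175297]
((549.510986328125, -276.38067626953125), (13.842967987060547, 67.28938293457031), 12.960348129272461)
```

View pics/zz.png

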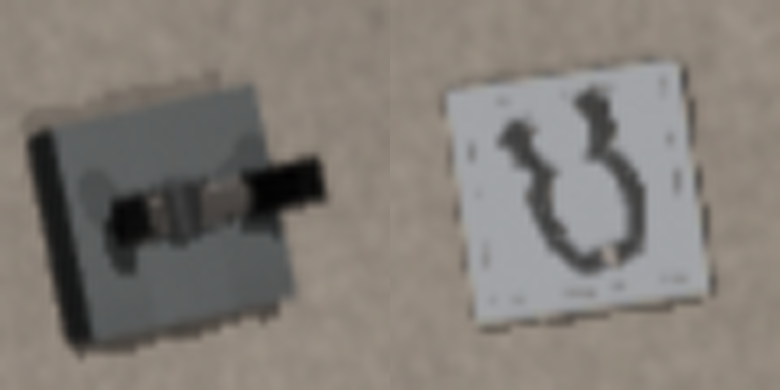

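View pics/z_unit.png

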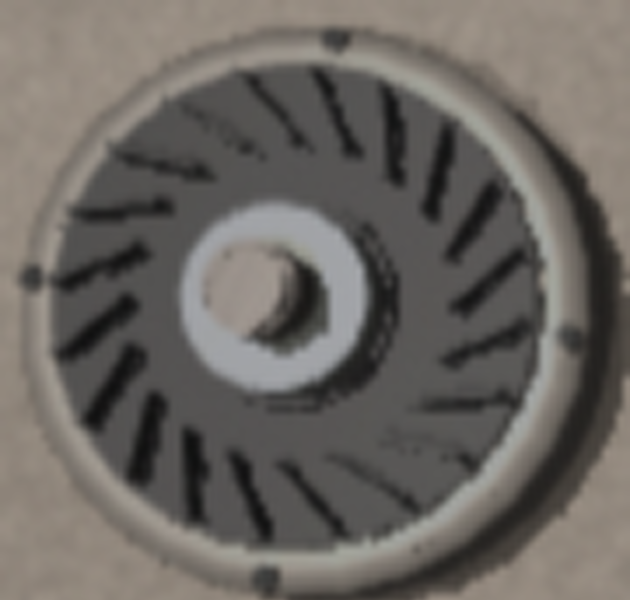

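Emit:
servo_tool(increments="-2.5 -3.3 -0.4 0 1;-2.5 -3.3 -0.4 0 1;-2.5 -3.3 -0.4 0 1;-2.5 -3.3 -0.4 0 1;-2.5 -3.3 -0.4 0 1;-2.5 -3.3 -0.4 0 1;-2.5 -3.3 -0.4 0 1;-2.5 -3.3 -0.4 0 1;-2.5 -3.3 -0.4 0 1;-2.5 -3.3 -0.4 0 1")

```text
time_s: 1.35
eef_pos: [0.4228, -0.1887, 0.2517]
eef_rot: [-0.0, 0.821, -0.571, -0.0]
wrist_force: [0.1, -0.0, 0.0]
opening: 1.001
```

Emit:
servo_tool(increments="-2.5 -3.3 0.4 0 1;-2.5 -3.3 0.4 0 1;-2.5 -3.3 0.4 0 1;-2.5 -3.3 0.4 0 1;-0.7 -0.7 0 0 1;0 0 0 0 1;0 0 0 0 1")

```text
time_s: 2.22
eef_pos: [0.5151, -0.0424, 0.2358]
eef_rot: [0.0, 0.821, -0.572, 0.0]
wrist_force: [-0.3, 0.2, 0.6]
opening: 1.001
```

```bash
cat > look.py <<'E'
from bench import ctrl
from h import *
import sys
def look(name):
    o=ctrl.get_obs();p,d=ctrl.camera("wrist");cv2.imwrite(f"pics/{name}.png",p[:,:,::-1])
    np.savez(f"{name}.npz",p=p,d=d,pos=o["eef_pos"],rot=o["eef_rot"]);print(round(o["time_s"],2),o["eef_pos"],o["eef_rot"],o["opening"]);return o
def load(name):
    f=np.load(f"{name}.npz");return f["p"],f["d"],cam(ctrl,"wrist",dict(eef_pos=f["pos"],eef_rot=f["rot"]))
if __name__=="__main__": look(sys.argv[1])
E
python3 look.py w_ring
```

```text
2.23 [ 0.51511477 -0.04244275  0.23581709] [ 2.42589018e-04  8.20525641e-01 -5.71609668e-01  8.03087908e-06] 1.0009231827817648
```

View pics/w_ring.png

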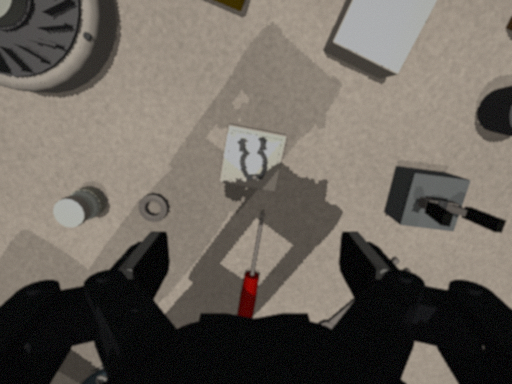

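Emit:
servo_tool(increments="0 -1 4.5 0 1;0 -1 4.5 0 1;0 0 3 0 1;0 0 0 0 1")

```text
time_s: 2.78
eef_pos: [0.532, -0.0349, 0.1135]
eef_rot: [0.001, 0.82, -0.572, -0.003]
wrist_force: [-0.2, 0.7, -0.7]
opening: 0.999
```

```bash
python3 look.py w_ring2
python3 - <<'E'
import cv2
a=cv2.imread("pics/w_ring2.png");cv2.imwrite("pics/w_ring2z.png",cv2.resize(a[100:300,150:350],None,fx=3,fy=3,interpolation=cv2.INTER_CUBIC))
E
```

```text
2.77 [ 0.53197248 -0.03489851  0.1135095 ] [ 0.0009609   0.82039141 -0.57179563 -0.00260301] 0.999029189846297
```

View pics/w_ring2z.png

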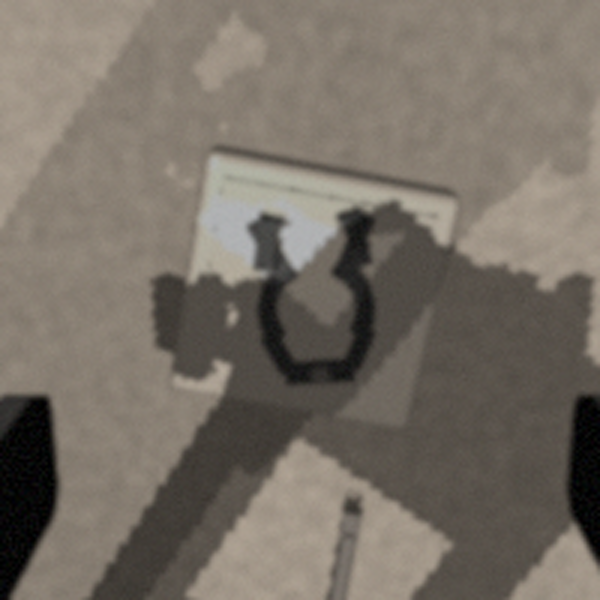

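Run:
```python
from look import *
for nm in ("w_ring2",):
    p,d,C=load(nm);X=pts(C,d)
    Z=X[100:260,190:320]
    z=Z[...,2]
    print(np.percentile(z[(z>0.012)&(z<.03)],[5,25,50,75,95]))
    im=np.clip((z-.005)/.035*255,0,255).astype(np.uint8);cv2.imwrite("pics/dz.png",cv2.resize(im,None,fx=4,fy=4,interpolation=cv2.INTER_NEAREST)[:600])
    def P(u,v,h): return ray(C,150+u/3-.33,100+v/3-.33,h)
    eL=P(268,243,.031);eR=P(353,242,.031);b=P(321,372,.024)
    print(eL,eR,b,np.linalg.norm(eL-eR))
    # plate top by hull
    m=(z>.016)&(z<.04);q=Z[m][:,:2]*1000
    print(m.sum(),cv2.minAreaRect(q.astype(np.float32)))
    e=Z[(z>.0275)&(z<.04)];print(len(e),e)
```

```text
[0.01720104 0.01876674 0.02012626 0.02088035 0.02444581]
[ 0.53270059 -0.02071683  0.031     ] [ 0.54167831 -0.04410159  0.031     ] [ 0.49711027 -0.05069105  0.024     ] 0.02504887483874251
6595 ((517.5931396484375, -39.17282485961914), (79.54332733154297, 79.74030303955078), 9.642230033874512)
269 [[ 0.54934516 -0.04004692  0.02758234]
 [ 0.54994641 -0.04069408  0.02919467]
 [ 0.55020399 -0.04155218  0.0289278 ]
 [ 0.5476514  -0.03783051  0.02798543]
 [ 0.54836725 -0.03843345  0.03014382]
 [ 0.54874626 -0.03921464  0.03053797]
 [ 0.54914851 -0.03997856  0.03106194]
 [ 0.5494567  -0.04079696  0.03108561]
 [ 0.54973995 -0.04163131  0.03097423]
 [ 0.55011454 -0.0424053   0.03136071]
 [ 0.53923147 -0.01563055  0.03125683]
 [ 0.53931249 -0.01646857  0.03027053]
 [ 0.53927774 -0.01732363  0.02875852]
 [ 0.53953485 -0.01815892  0.02853488]
 [ 0.53965554 -0.01901208  0.0276953 ]
 [ 0.54730963 -0.03690031  0.03215612]
 [ 0.54725445 -0.03791042  0.03030906]
 [ 0.54741651 -0.03881453  0.02956647]
 [ 0.54784913 -0.03956832  0.03022849]
 [ 0.54845211 -0.04021455  0.03179559]
 [ 0.54877659 -0.04
[... 8992 characters left out ...]
 0.53527806 -0.04618807  0.03208657]
 [ 0.53551638 -0.04705968  0.03180139]
 [ 0.53571284 -0.04795882  0.03134014]
 [ 0.53620082 -0.04868149  0.03208591]
 [ 0.52400003 -0.01907897  0.0312141 ]
 [ 0.5243762  -0.01990728  0.03144622]
 [ 0.52477613 -0.02073111  0.03176318]
 [ 0.52521297 -0.0215478   0.03221213]
 [ 0.52547745 -0.02238602  0.03205926]
 [ 0.52567304 -0.02323611  0.03166187]
 [ 0.52596917 -0.02407205  0.03161746]
 [ 0.52614082 -0.02493098  0.03112926]
 [ 0.53397292 -0.04576106  0.03153479]
 [ 0.52398446 -0.0219017   0.03097371]
 [ 0.52412923 -0.02276287  0.03040072]
 [ 0.52477985 -0.02354779  0.03158631]
 [ 0.52472662 -0.02444483  0.03031764]
 [ 0.52551832 -0.02519535  0.0320097 ]]
```

View pics/dz.png

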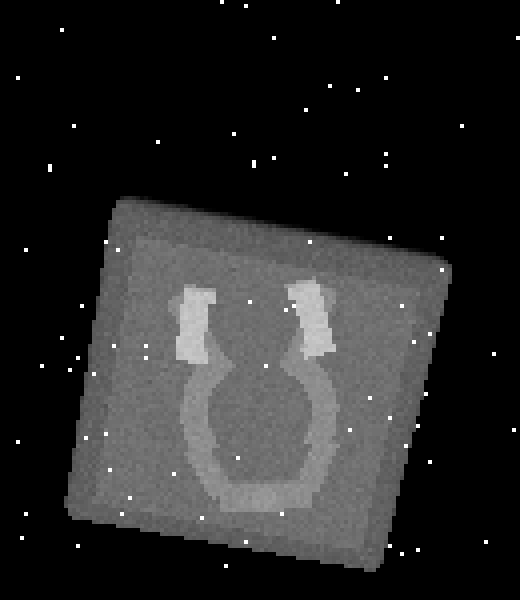

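Run:
```python
from look import *
p,d,C=load("w_ring2");X=pts(C,d);z=X[...,2]
win=np.zeros(z.shape,bool);win[150:245,215:300]=1
m=(win&(z>.0275)&(z<.036)).astype(np.uint8)
n,l,s,c=cv2.connectedComponentsWithStats(m)
E=[X[l==i][:,:2]*1000 for i in range(1,n) if s[i,4]>50]
for e in E: print(len(e),e.mean(0),cv2.minAreaRect(e.astype(np.float32)))
mid=(E[0].mean(0)+E[1].mean(0))/2; v=E[0].mean(0)-E[1].mean(0); v=v if v[1]>0 else -v
ang=np.degrees(np.arctan2(-v[0],v[1]));print("mid",mid,"ang",ang,np.linalg.norm(v))
mr=(win&(z>.0222)&(z<.036)).astype(np.uint8);mr=cv2.morphologyEx(mr,cv2.MORPH_OPEN,np.ones((3,3)))
n,l,s,c=cv2.connectedComponentsWithStats(mr);i=1+np.argmax(s[1:,4]);q=X[l==i][:,:2]*1000
print(s[1:,4],cv2.minAreaRect(q.astype(np.float32)))
a=np.radians(ang);ex=np.array([np.cos(a),np.sin(a)]);ey=np.array([-ex[1],ex[0]])
t=(q-mid)@np.stack([ex,ey],1);print(t.min(0),t.max(0))
```

```text
136 [542.77520202 -43.92940358] ((542.3175659179688, -43.74032974243164), (16.008241653442383, 7.130306243896484), 34.82537841796875)
133 [532.23239178 -19.97406199] ((531.945556640625, -20.284866333007812), (16.32908058166504, 6.862282752990723), 12.279959678649902)
mid [537.5037969  -31.95173279] ang 23.754423616813256 26.17268114283714
[980] ((519.0899658203125, -39.66576385498047), (55.936344146728516, 37.342586517333984), 23.147308349609375)
[-47.9653686  -18.57200451] [ 8.15575892 18.78611045]
```

Emit:
servo_tool(increments="-3.2 -2 -2 0 1;-3.2 -2 -2 0 1;-3.2 -2 -2 0 1;-3.2 -2 -2 0 1;-3.2 -2 -2 0 1;-3.2 -2 -2 0 1;-3.2 -2 -2 0 1;-3.6 -2 0 0 1;0 0 0 0 1;0 0 0 0 1")

```text
time_s: 4.08
eef_pos: [0.5943, 0.2643, 0.2573]
eef_rot: [-0.0, 0.821, -0.571, 0.001]
wrist_force: [-0.3, -0.1, -0.1]
opening: 1.0
```

```bash
python3 look.py w_unit
python3 - <<'E'
from look import *
p,d,C=load("w_unit");X=pts(C,d);z=X[...,2];q=X.reshape(-1,3)
u,v=proj(C,[.592,.267,.1]);print(u,v)
m=(np.hypot(q[:,0]-.592,q[:,1]-.267)<.12)&(q[:,2]>.03)&(q[:,2]<.16);q=q[m]
h,e=np.histogram(q[:,2],bins=np.arange(.04,.14,.001));print([(round(e[i],3),h[i]) for i in range(len(h)) if h[i]>15])
E
```

```text
4.08 [0.59434793 0.26425481 0.2572946 ] [-4.96519474e-04  8.20767044e-01 -5.71262319e-01  7.58387970e-04] 1.0004624176096453
250.45253084530088 171.47213618185611
[(np.float64(0.042), np.int64(17)), (np.float64(0.043), np.int64(55)), (np.float64(0.044), np.int64(111)), (np.float64(0.045), np.int64(193)), (np.float64(0.046), np.int64(244)), (np.float64(0.047), np.int64(302)), (np.float64(0.048), np.int64(458)), (np.float64(0.049), np.int64(886)), (np.float64(0.05), np.int64(1003)), (np.float64(0.051), np.int64(372)), (np.float64(0.052), np.int64(28)), (np.float64(0.054), np.int64(269)), (np.float64(0.055), np.int64(2248)), (np.float64(0.056), np.int64(3885)), (np.float64(0.057), np.int64(1539)), (np.float64(0.058), np.int64(204)), (np.float64(0.059), np.int64(51)), (np.float64(0.06), np.int64(55)), (np.float64(0.061), np.int64(124)), (np.float64(0.062), np.int64(209)), (np.float64(0.063), np.int64(105)), (np.float64(0.064), np.int64(48)), (np.float64(0.065), np.int64(53)), (np.float64(0.066), np.int64(55)), (np.float64(0.067), np.int64(64)), (np.float64(0.068), np.int64(56)), (np.float64(0.069), np.int64(80)), (np.float64(0.07), np.int64(327)), (np.float64(0.071), np.int64(480)), (np.float64(0.072), np.int64(196)), (np.float64(0.073), np.int64(18)), (np.float64(0.078), np.int64(187)), (np.float64(0.079), np.int64(589)), (np.float64(0.08), np.int64(433)), (np.float64(0.081), np.int64(56)), (np.float64(0.106), np.int64(19)), (np.float64(0.107), np.int64(52)), (np.float64(0.108), np.int64(71)), (np.float64(0.109), np.int64(95)), (np.float64(0.11), np.int64(196)), (np.float64(0.111), np.int64(113)), (np.float64(0.112), np.int64(16))]
```

View pics/w_unit.png

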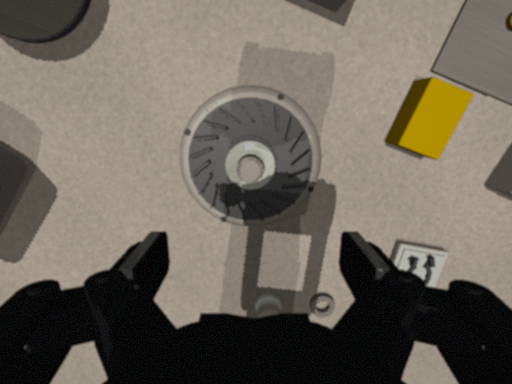

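Run:
```python
from look import *
p,d,C=load("w_unit");X=pts(C,d);z=X[...,2]
R0=np.hypot(X[...,0]-.592,X[...,1]-.267)
for lo,hi,r in((.1085,.114,.03),(.0775,.082,.045),(.0535,.0585,.1),(.047,.0585,.1)):
    m=((R0<r)&(z>lo)&(z<hi)).astype(np.uint8); m=cv2.morphologyEx(m,cv2.MORPH_OPEN,np.ones((2,2)))
    n,l,s,c=cv2.connectedComponentsWithStats(m);i=1+np.argmax(s[1:,4]);q=(X[l==i][:,:2]*1000).astype(np.float32)
    print(lo,s[i,4],np.median(z[l==i]),cv2.minEnclosingCircle(q),cv2.fitEllipse(cv2.convexHull(q)))
```

```text
0.1085 439 0.11055930511457612 ((619.40087890625, 269.868896484375), 40.443260192871094) ((637.529052734375, 296.7982482910156), (37.42441177368164, 143.8828582763672), 124.36711883544922)
0.0775 1265 0.07973982008594765 ((607.5383911132812, 274.27490234375), 50.129188537597656) ((605.9805908203125, 270.8897705078125), (61.876258850097656, 99.41635131835938), 109.19625854492188)
0.0535 8062 0.05644541069605194 ((593.3106689453125, 267.818115234375), 81.30075073242188) ((593.6446533203125, 267.2515869140625), (160.22573852539062, 162.39077758789062), 127.78370666503906)
0.047 11069 0.05607220818088504 ((583.9080810546875, 263.97637939453125), 103.6232681274414) ((586.495361328125, 261.6828308105469), (188.799560546875, 205.017333984375), 124.96831512451172)
```

Run:
```python
from look import *
p,d,C=load("w_unit");X=pts(C,d);z=X[...,2]
R0=np.hypot(X[...,0]-.592,X[...,1]-.267)
for lo,hi,r in((.105,.114,.03),(.1085,.114,.03),(.0775,.082,.045),(.0535,.0585,.085)):
    m0=((R0<r)&(z>lo)&(z<hi)); m=cv2.morphologyEx(m0.astype(np.uint8),cv2.MORPH_OPEN,np.ones((3,3)))
    n,l,s,c=cv2.connectedComponentsWithStats(m);i=1+np.argmax(s[1:,4]);q=(X[m0&(l==i)][:,:2]*1000).astype(np.float32)
    print(lo,s[i,4],np.median(z[m0&(l==i)]),cv2.minEnclosingCircle(q),cv2.fitEllipse(cv2.convexHull(q)),q.mean(0))
```

```text
0.105 564 0.11026931706116966 ((595.2223510742188, 269.8089294433594), 15.058003425598145) ((595.2070922851562, 269.85870361328125), (29.47283363342285, 29.97625732421875), 101.67095184326172) [595.98773 270.14484]
0.1085 439 0.11056113425647074 ((595.3572998046875, 269.8231506347656), 13.824134826660156) ((595.31884765625, 269.6681823730469), (26.19815444946289, 27.239368438720703), 164.64993286132812) [595.6995 269.9484]
0.0775 1259 0.07975105814255756 ((595.3270263671875, 269.64813232421875), 30.035192489624023) ((595.3080444335938, 269.8050842285156), (59.334415435791016, 59.731136322021484), 145.0389404296875) [598.1145  270.68915]
0.0535 7975 0.05638108144804471 ((595.1973266601562, 269.9893798828125), 80.01864624023438) ((595.2425537109375, 269.9847717285156), (158.98704528808594, 159.33547973632812), 61.63044738769531) [600.1473  273.47437]
```

Emit:
servo_tool(increments="4.5 2.1 0 0 1;4.5 2.1 0 0 1;4.5 2.1 0 0 1;4.5 2.1 0 0 1;4.5 2.1 0 0 1;4.5 2.1 0 0 1;4.5 2.1 0 0 1;4.5 2.1 0 0 1;4.5 2.1 0 0 1;4.5 2.1 0 0 1")

```text
time_s: 5.38
eef_pos: [0.5522, -0.2329, 0.2565]
eef_rot: [0.0, 0.82, -0.572, 0.0]
wrist_force: [0.4, 0.6, -0.5]
opening: 1.001
```

Emit:
servo_tool(increments="4.2 2 0.5 0.13 1;0 0 0 0 1;0 0 0 0 1")

```text
time_s: 5.75
eef_pos: [0.5485, -0.2769, 0.251]
eef_rot: [-0.0, 0.782, -0.624, -0.0]
wrist_force: [-0.1, -0.8, -0.2]
opening: 1.001
```

```bash
python3 look.py w_pl
python3 - <<'E'
from look import *
p,d,C=load("w_pl");X=pts(C,d);z=X[...,2]
R0=np.hypot(X[...,0]-.5495,X[...,1]+.2765)
for lo,hi,r in((.117,.13,.05),(.085,.13,.05),(.044,.055,.08)):
    m0=((R0<r)&(z>lo)&(z<hi))
    n,l,s,c=cv2.connectedComponentsWithStats(m0.astype(np.uint8))
    a=np.zeros_like(m0)
    for i in range(1,n):
        if s[i,4]>25:
            q=(X[m0&(l==i)][:,:2]*1000).astype(np.float32);print("  ",lo,s[i,4],np.median(z[m0&(l==i)]),cv2.minAreaRect(q),q.mean(0)); a|=m0&(l==i)
    q=(X[a][:,:2]*1000).astype(np.float32);print(lo,cv2.minAreaRect(q))
E
```

```text
5.75 [ 0.54848633 -0.27687853  0.25098283] [-1.45663544e-04  7.81662037e-01 -6.23702182e-01 -1.63118413e-04] 1.0014883526283282
   0.117 101 0.11803013534807294 ((543.9063110351562, -248.0568389892578), (13.344521522521973, 8.714536666870117), 12.09951114654541) [ 544.2283  -248.30997]
   0.117 98 0.11792917703863307 ((556.9375, -304.6910705566406), (13.646788597106934, 8.669974327087402), 13.631573677062988) [ 556.9212  -304.34354]
0.117 ((550.464111328125, -276.31085205078125), (13.550407409667969, 66.86103820800781), 12.822019577026367)
   0.085 235 0.11567062734109601 ((544.6796875, -250.54974365234375), (14.151108741760254, 14.428092956542969), 12.768373489379883) [ 545.7364  -250.42043]
   0.085 241 0.11519405222218099 ((556.4186401367188, -302.0513000488281), (14.267975807189941, 14.29749870300293), 13.616264343261719) [ 557.4332  -301.37625]
0.085 ((550.4898071289062, -276.2751159667969), (14.312459945678711, 67.20693969726562), 12.899967193603516)
   0.044 1389 0.050331992328699005 ((566.7431030273438, -272.5123291015625), (36.7844123840332, 71.97505950927734), 12.979172706604004) [ 570.3066 -271.5694]
   0.044 849 0.050340831716974066 ((528.693359375, -280.8240661621094), (26.092700958251953, 70.9547348022461), 12.654762268066406) [ 526.78033 -281.48703]
0.044 ((550.4057006835938, -276.1124267578125), (70.52700805664062, 71.92532348632812), 12.654760360717773)
```

View pics/w_pl.png

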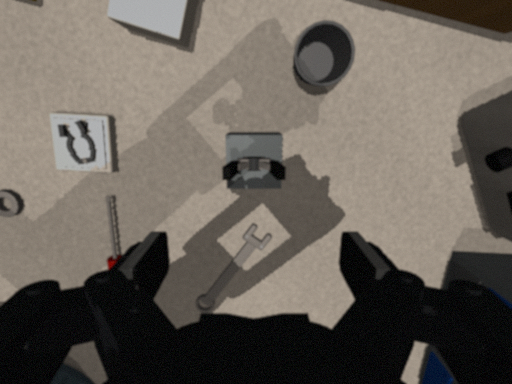

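Emit:
servo_tool(increments="0 -0.2 3.5 0 1;0 0 3.5 0 1;0 0 3 0 1;0 0 2.5 0 1;0 0 1.5 0 1;0 0 1 0 1;0 0 0 0 1")

```text
time_s: 6.68
eef_pos: [0.5512, -0.2756, 0.1007]
eef_rot: [-0.0, 0.782, -0.623, -0.0]
wrist_force: [-0.0, 0.1, 0.6]
opening: 1.002
```

Emit:
servo_tool(increments="0 0 0 0 0.85;0 0 0 0 0.78;0 0 0 0 0.74;0 0 0 0 0.72;0 0 0 0 0.72;0 0 0 0 0.72")

```text
time_s: 7.42
eef_pos: [0.5512, -0.276, 0.1008]
eef_rot: [0.0, 0.782, -0.623, -0.0]
wrist_force: [0.2, 0.4, -0.5]
opening: 0.72
```

```bash
python3 look.py w_g1; python3 -c "
from bench import ctrl;o=ctrl.get_obs();print(o['wrist_force'],o['torque'])"
```

```text
7.42 [ 0.55118801 -0.27597625  0.10078086] [ 8.21245182e-06  7.81956046e-01 -6.23333571e-01 -2.24226938e-05] 0.7201131160837934
[ 0.45534869 -0.04193389  0.26256366] [-0.02626364  0.01423565  0.02549668]
```

View pics/w_g1.png

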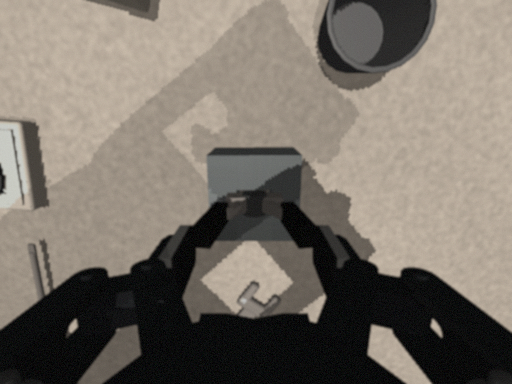

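Emit:
servo_tool(increments="0 0 0 0 0.7;0 0 0 0 0.7;0 0 -0.5 0 0.7;0 0 -1 0 0.7;0 0 -1.5 0 0.7;0 0 0 0 0.7;0 0 0 0 0.7")

```text
time_s: 8.35
eef_pos: [0.5512, -0.276, 0.131]
eef_rot: [0.0, 0.782, -0.623, 0.0]
wrist_force: [-0.4, -0.7, -1.1]
opening: 0.701
```

```bash
python3 look.py w_g2; python3 -c "
from bench import ctrl;o=ctrl.get_obs();print(o['wrist_force'],o['torque'])"
```

```text
8.35 [ 0.55122313 -0.27599155  0.13101025] [ 1.17000000e-05  7.81969898e-01 -6.23316167e-01  1.86934285e-04] 0.7008135668804057
[ 0.33993183  0.50291581 -0.52786396] [ 0.00982711 -0.01625729  0.00921491]
```

View pics/w_g2.png

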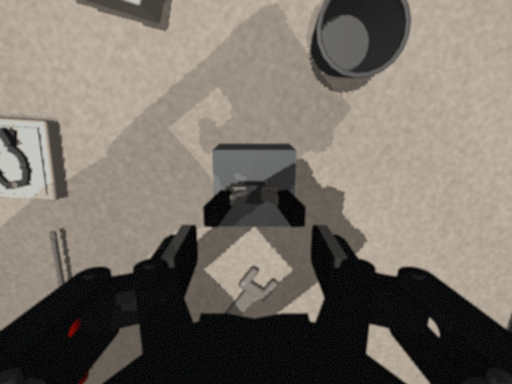

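Run:
```python
from look import *
f=np.load("w_g2.npz")
p,d,C=load("w_g2");X=pts(C,d);Rt=Rq(f["rot"]);T=(X-f["pos"])@Rt*1000
for v in range(195,262,6):
    print(v,[tuple(int(round(t)) for t in T[v,u]) for u in (180,188,194,198,206,214,230,254,280,295,300,310,315,322)])
```

```text
195 [(-79, 21, 130), (-70, 22, 131), (-64, 21, 130), (-60, 22, 132), (-51, 21, 130), (-29, -6, 38), (-18, -2, 50), (0, 2, 64), (20, -5, 43), (45, 22, 132), (50, 22, 132), (60, 21, 129), (66, 21, 130), (73, 21, 130)]
201 [(-79, 28, 131), (-70, 28, 129), (-64, 28, 130), (-60, 28, 130), (-51, 29, 131), (-27, -6, 24), (-18, 2, 49), (0, 7, 64), (20, 0, 41), (28, -6, 23), (32, -6, 24), (61, 28, 130), (66, 28, 129), (74, 28, 130)]
207 [(-80, 35, 131), (-71, 35, 131), (-65, 35, 131), (-60, 35, 130), (-31, -5, 13), (-26, -6, 13), (-18, 7, 50), (1, 18, 81), (20, 4, 41), (27, -5, 13), (30, -5, 14), (61, 35, 131), (67, 35, 131), (74, 35, 130)]
213 [(-80, 42, 130), (-71, 42, 129), (-65, 42, 131), (-61, 42, 131), (-31, -1, 14), (-26, -2, 12), (-21, 24, 81), (1, 23, 80), (24, 24, 80), (27, -2, 12), (30, -1, 13), (62, 42, 131), (67, 42, 131), (75, 42, 130)]
219 [(-80, 48, 129), (-72, 49, 131), (-65, 49, 130), (-61, 50, 132), (-31, 3, 14), (-26, 3, 13), (-21, 29, 81), (1, 29, 80), (24, 30, 81), (27, 3, 13), (31, 3, 14), (62, 49, 130), (67, 49, 130), (75, 49, 131)]
225 [(-81, 56, 131), (-33, -11, -30)
[... 814 characters left out ...]
31), (30, -4, -36), (30, -10, -49)]
249 [(-30, -10, -55), (-30, -5, -44), (-30, 1, -33), (-63, 86, 131), (-54, 85, 130), (-45, 85, 131), (-27, 85, 131), (1, 86, 132), (30, 86, 132), (47, 85, 129), (53, 86, 131), (30, 5, -25), (30, -1, -37), (30, -7, -49)]
255 [(-30, -9, -58), (-30, -2, -45), (-30, 4, -33), (-63, 93, 131), (-54, 93, 130), (-45, 93, 131), (-27, 93, 131), (1, 93, 131), (30, 93, 130), (47, 93, 131), (53, 92, 130), (30, 8, -27), (30, 2, -37), (30, -5, -50)]
261 [(-30, -7, -59), (-30, 0, -46), (-30, 7, -34), (-63, 100, 130), (-54, 100, 130), (-45, 101, 131), (-27, 100, 130), (1, 100, 130), (30, 100, 131), (48, 100, 131), (53, 100, 130), (65, 101, 132), (30, 5, -38), (30, -2, -51)]
```

Run:
```python
from look import *
for nm in ("w_pl","w_g1","w_g2"):
    f=np.load(nm+".npz");p,d,C=load(nm);X=pts(C,d);Rt=Rq(f["rot"]);T=(X-f["pos"])@Rt*1000
    m=(np.abs(T[...,2])<60)&(np.abs(T[...,1])<40)&(d>0)
    for sx in (-1,1):
        mm=m&(T[...,0]*sx>10)
        t=T[mm]; 
        for z0 in range(-60,30,6):
            a=t[(t[:,2]>=z0)&(t[:,2]<z0+6)]
            if len(a): print(nm,sx,z0,len(a),a.min(0).round(),a.max(0).round())
```

```text
w_pl -1 -60 443 [-56. -11. -60.] [-42.  11. -54.]
w_pl -1 -54 390 [-56. -11. -54.] [-42.  12. -48.]
w_pl -1 -48 323 [-56. -11. -48.] [-42.  11. -42.]
w_pl -1 -42 266 [-55. -11. -42.] [-42.  11. -36.]
w_pl -1 -36 58 [-43. -10. -36.] [-42.  10. -33.]
w_pl 1 -60 431 [ 42. -11. -60.] [ 57.  12. -54.]
w_pl 1 -54 384 [ 42. -12. -54.] [ 56.  11. -48.]
w_pl 1 -48 339 [ 42. -12. -48.] [ 57.  11. -42.]
w_pl 1 -42 256 [ 42. -11. -42.] [ 56.  11. -36.]
w_pl 1 -36 61 [ 42. -10. -36.] [ 43.  11. -32.]
w_g1 -1 -60 307 [-44. -11. -60.] [-30.  11. -54.]
w_g1 -1 -54 329 [-45. -12. -54.] [-30.  12. -48.]
w_g1 -1 -48 290 [-44. -12. -48.] [-30.  11. -42.]
w_g1 -1 -42 260 [-44. -11. -42.] [-30.  11. -36.]
w_g1 -1 -36 206 [-44. -11. -36.] [-30.  11. -30.]
w_g1 -1 -30 75 [-37. -11. -30.] [-30.  12. -24.]
w_g1 -1 -24 54 [-32.  -6. -19.] [-24.   8. -18.]
w_g1 -1 -18 420 [-33.  -7. -18.] [-23.   9. -12.]
w_g1 -1 -12 129 [-32.  -7. -12.] [-22.   8.  -6.]
w_g1 -1 -6 117 [-31.  -6.  -6.] [-21.   8.  -0.]
w_g1 -1 0 108 [-30.  -6.   0.] [-20.   8.   6.]
w_g1 -1 6 101 [-30.  -6.   6.] [-20.   8.  12.]
w_g1 -1 12 95 
[... 1061 characters left out ...]
.]
w_g2 -1 -30 82 [-36. -11. -30.] [-29.  11. -24.]
w_g2 -1 6 10 [-28.  -5.  11.] [-24.   5.  12.]
w_g2 -1 12 344 [-33.  -6.  12.] [-23.   8.  18.]
w_g2 -1 18 76 [-32.  -6.  18.] [-23.   8.  24.]
w_g2 -1 24 82 [-31.  -6.  24.] [-22.   7.  30.]
w_g2 1 -60 310 [ 30. -11. -60.] [ 43.  12. -54.]
w_g2 1 -54 326 [ 30. -11. -54.] [ 44.  11. -48.]
w_g2 1 -48 279 [ 30. -11. -48.] [ 44.  11. -42.]
w_g2 1 -42 257 [ 30. -11. -42.] [ 44.  11. -36.]
w_g2 1 -36 200 [ 30. -11. -36.] [ 43.  11. -30.]
w_g2 1 -30 83 [ 30. -11. -30.] [ 35.  11. -24.]
w_g2 1 6 17 [25. -6. 11.] [31.  7. 12.]
w_g2 1 12 329 [24. -6. 12.] [34.  8. 18.]
w_g2 1 18 93 [23. -6. 18.] [33.  8. 24.]
w_g2 1 24 72 [22. -6. 24.] [32.  8. 30.]
```

Emit:
servo_tool(increments="0 0.1 -0.5 0 1;0 0 0 0 1;0 0 2 0 1;0 0 2 0 1;0 0 1.7 0 1;0 0 1 0 1;0 0 0.7 0 1;0 0 0.3 0 1;0 0 0 0 1")

```text
time_s: 9.52
eef_pos: [0.5505, -0.2764, 0.059]
eef_rot: [-0.0, 0.782, -0.623, 0.0]
wrist_force: [0.4, -0.0, -0.2]
opening: 0.998
```

Emit:
servo_tool(increments="0 0 0 0 0.85;0 0 0 0 0.78;0 0 0 0 0.74;0 0 0 0 0.72;0 0 0 0 0.72")

```text
time_s: 10.15
eef_pos: [0.5519, -0.2763, 0.0619]
eef_rot: [-0.001, 0.782, -0.623, 0.002]
wrist_force: [-2.3, 5.1, 15.6]
opening: 0.721
```

```bash
python3 look.py w_g3; python3 -c "
from bench import ctrl;o=ctrl.get_obs();print(o['wrist_force'],o['torque'])"
```

```text
10.15 [ 0.55191347 -0.27626701  0.06185224] [-6.53580160e-04  7.82024230e-01 -6.23245637e-01  1.59723196e-03] 0.7210133586312477
[-1.43481713  4.78229649 14.52907072] [0.95970322 0.32943209 0.01666514]
```

View pics/w_g3.png

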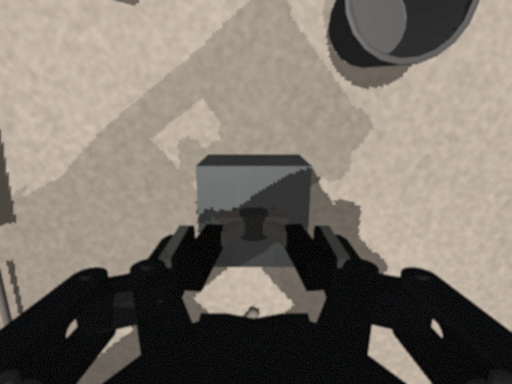

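Emit:
servo_tool(increments="0 0 -0.2 0 0.72;0 0 -0.1 0 0.71;0 0 0 0 0.71")

```text
time_s: 10.58
eef_pos: [0.5507, -0.2764, 0.0626]
eef_rot: [-0.0, 0.782, -0.623, 0.001]
wrist_force: [-0.7, 1.8, 6.1]
opening: 0.707
```

```bash
python3 -c "
from bench import ctrl;o=ctrl.get_obs();print(o['eef_pos'],o['wrist_force'],o['torque'],o['opening'])"
```

```text
[ 0.55069714 -0.2763822   0.06255048] [-0.70219442  1.75923192  6.09431484] [ 0.43282013  0.1401251  -0.00247153] 0.7069370799932703
```

Emit:
servo_tool(increments="0 0 -0.3 0 0.71;0 0 -0.5 0 0.71;0 0 -1 0 0.71;0 0 -1.5 0 0.71;0 0 -2 0 0.71;0 0 -2 0 0.71;0 0 -1 0 0.71;0 0 0 0 0.71;0 0 0 0 0.71")

```text
time_s: 11.7
eef_pos: [0.5498, -0.2759, 0.1441]
eef_rot: [0.0, 0.782, -0.623, -0.001]
wrist_force: [-0.8, -0.4, -1.6]
opening: 0.71
```

```bash
python3 look.py w_g4; python3 -c "
from bench import ctrl;o=ctrl.get_obs();print(o['wrist_force'],o['torque'])
from h import *
p,d=ctrl.camera('scene');cv2.imwrite('pics/s4.png',cv2.resize(p[180:300,110:230,::-1],(600,600)))"
```

```text
11.7 [ 0.54976404 -0.27585269  0.14408243] [ 3.48506369e-05  7.81959067e-01 -6.23329453e-01 -6.39663575e-04] 0.7099559467951625
[-0.48415561 -0.63426431 -2.10235793] [-0.04556429 -0.01451622 -0.00623754]
```

View pics/w_g4.png

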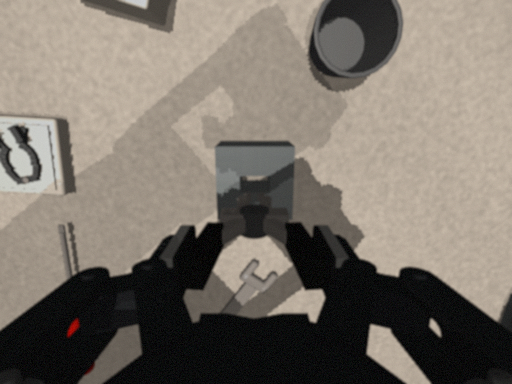

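View pics/s4.png

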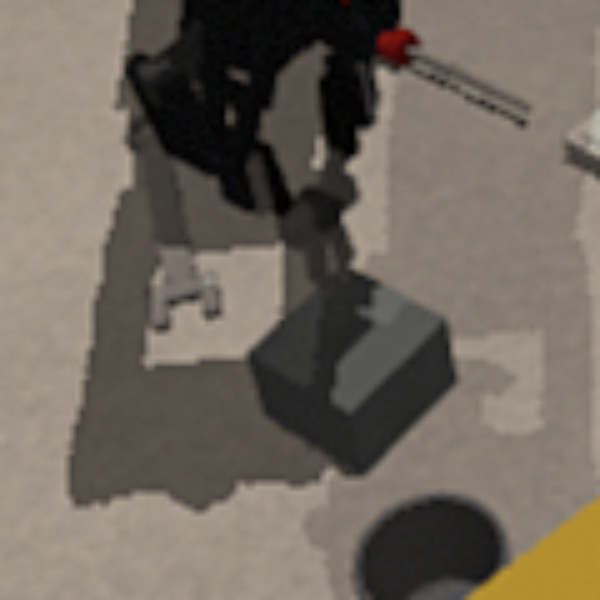

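```bash
cat > tips.py <<'E'
from look import *
def tips(nm,zmax=66):
    f=np.load(nm+".npz");p,d,C=load(nm);X=pts(C,d);Rt=Rq(f["rot"]);T=(X-f["pos"])@Rt*1000
    m=(d>0)&(T[...,2]>-30)&(T[...,2]<zmax)&(np.abs(T[...,0])<27)&(np.abs(T[...,1])<25)
    for z0 in range(-30,zmax,4):
        a=T[m&(T[...,2]>=z0)&(T[...,2]<z0+4)]
        if len(a)>2: print(z0,len(a),"x",np.percentile(a[:,0],[1,99]).round(1),"y",np.percentile(a[:,1],[1,99]).round(1))
if __name__=="__main__": tips(sys.argv[1])
E
python3 tips.py w_g4
```

```text
-30 200 x [-26.4  26.5] y [-7.2  6.9]
-26 190 x [-26.5  26.4] y [-7.4  7.1]
-22 305 x [-25.7  26. ] y [-7.2  6.7]
-18 257 x [-25.6  25.8] y [-7.2  6.1]
-14 185 x [-17.2  17.2] y [-4.3  3.9]
-10 206 x [-15.8  16.6] y [-4.3  3.9]
-6 725 x [-18.8  19.5] y [-8.   7.8]
-2 357 x [-20.7  20.9] y [-8.3  7.8]
2 157 x [-20.3  20.3] y [-8.2 -5.4]
6 131 x [-20.2  20.8] y [-8.4 -5.6]
10 63 x [-20.7  20.6] y [-8.3 -5.5]
18 6 x [-9.1  9.3] y [-4.1 -3.8]
22 32 x [-9.9 10.1] y [-4.6 -2.7]
26 37 x [-9.8 11.1] y [-4.3 -2.5]
30 47 x [-11.1  11.2] y [-4.5  0.1]
34 33 x [-11.  12.] y [-4.6 -3.3]
38 52 x [-12.3  12.8] y [-4.7  3.2]
42 30 x [-12.1  11.6] y [-4.5 -1.7]
46 4 x [-5.4 11.1] y [-4.3 -3.5]
50 38 x [-7.   6.7] y [-3.5  2.4]
54 32 x [-7.5  7.6] y [-3.6  2.5]
```

Emit:
servo_tool(increments="-2 -0.4 0 0 0.72;-4 -0.7 0 0 0.73;-4 -0.7 0 0 0.73;-4 -0.7 0 0 0.73;-4 -0.7 0 0 0.73;-4 -0.7 0 0 0.73;-2 -0.3 0 0 0.73;0 0 1.2 -0.1 0.73;0 0 1.2 -0.088 0.73;0 0 0 0 0.73")

```text
time_s: 13.05
eef_pos: [0.5366, -0.0324, 0.1197]
eef_rot: [0.0, 0.837, -0.547, -0.001]
wrist_force: [0.3, -1.0, -1.7]
opening: 0.73
```

Emit:
servo_tool(increments="0 0 0 0 0.73;0 0 0 0 0.73")

```text
time_s: 13.3
eef_pos: [0.5381, -0.0331, 0.1214]
eef_rot: [-0.0, 0.837, -0.548, 0.0]
wrist_force: [-0.2, 0.8, -1.4]
opening: 0.73
```

```bash
python3 look.py w_r3;python3 tips.py w_r3
cat > ringm.py <<'E'
from look import *
def ring(nm,z0=.0,cx=.525,cy=-.037):
    f=np.load(nm+".npz");p,d,C=load(nm);X=pts(C,d);z=X[...,2]-z0
    win=np.hypot(X[...,0]-cx,X[...,1]-cy)<.038
    m=(win&(z>.0275)&(z<.036)).astype(np.uint8)
    n,l,s,c=cv2.connectedComponentsWithStats(m)
    for i in range(1,n):
        if s[i,4]>20:
            q=X[(l==i)&(m>0)][:,:2]*1000;t=(X[(l==i)&(m>0)]-f["pos"])@Rq(f["rot"])*1000
            print("ear",s[i,4],q.mean(0),cv2.minAreaRect(q.astype(np.float32)),"tool",t.mean(0).round(1),t.min(0).round(1),t.max(0).round(1))
if __name__=="__main__": ring(sys.argv[1])
E
python3 ringm.py w_r3
```

```text
13.3 [ 0.53807663 -0.03307699  0.12138019] [-1.63381826e-04  8.36680512e-01 -5.47691037e-01  4.70751651e-04] 0.7297711459293507
-30 212 x [-26.7  26.2] y [-6.9  7.6]
-26 191 x [-26.5  26.7] y [-6.8  7.1]
-22 323 x [-26.3  26.2] y [-6.8  6.7]
-18 254 x [-25.3  25.6] y [-6.8  4.6]
-14 196 x [-16.9  17.3] y [-3.9  4.5]
-10 224 x [-16.3  16.5] y [-6.9  6.7]
-6 817 x [-20.   20.1] y [-7.6  8.1]
-2 240 x [-20.5  20.8] y [-7.8  8.4]
2 147 x [-20.5  20.5] y [-7.9 -5. ]
6 130 x [-19.9  20.5] y [-7.7 -4.9]
10 54 x [-20.5  20.6] y [-7.7 -5. ]
18 8 x [-9.1  9.2] y [-3.9 -3.1]
22 34 x [-9.8 10.1] y [-3.9 -1.8]
26 41 x [-10.2  10.2] y [-3.8 -1. ]
30 37 x [-10.1  11.3] y [-3.8  1.4]
34 39 x [-11.4  11.1] y [-3.7  2.8]
38 49 x [-12.3  12.4] y [-3.7  3.4]
42 29 x [-10.2  10.8] y [-3.8 -0.5]
46 14 x [-5.6  6.3] y [-2.7  2.2]
50 34 x [-6.2  5.7] y [-2.6  3.5]
54 37 x [-6.7  7.6] y [-2.7  3.6]
ear 125 [532.31389833 -19.88386716] ((532.0927734375, -20.253400802612305), (16.134685516357422, 6.978298187255859), 11.797525405883789) tool [-14.5   0.1  90. ] [-18.9  -7.9  88.5] [-9.5  8.8 93.8]
ear 127 [542.75490255 -43.90821024] ((542.2938232421875, -43.82996368408203), (16.400724411010742, 6.960506916046143), 35.34001159667969) tool [11.7  0.1 90.1] [ 6.8 -8.1 88.2] [16.2  8.8 93.4]
```

View pics/w_r3.png

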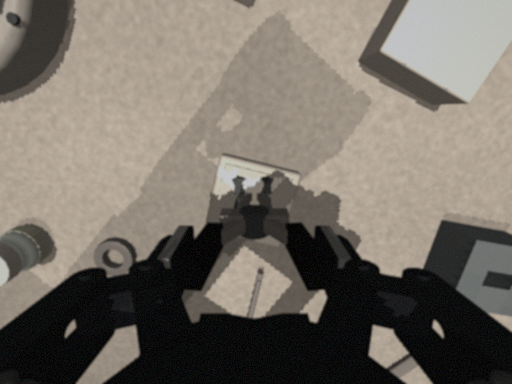

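Emit:
servo_tool(increments="-0.15 0 0.5 0 0.73;0 0 0.5 0 0.73;0 0 0.3 0 0.73;0 0 0 0 0.73;0 0 0 0 0.73")

```text
time_s: 13.98
eef_pos: [0.5371, -0.0315, 0.1078]
eef_rot: [-0.0, 0.837, -0.547, 0.0]
wrist_force: [-0.3, -0.3, -1.7]
opening: 0.73
```

```bash
python3 look.py w_r4;python3 tips.py w_r4|tail -5; python3 ringm.py w_r4
python3 - <<'E'
import cv2
a=cv2.imread("pics/w_r4.png");cv2.imwrite("pics/w_r4z.png",cv2.resize(a[130:250,190:320],None,fx=5,fy=5,interpolation=cv2.INTER_CUBIC))
E
```

```text
13.97 [ 0.53713336 -0.03151736  0.10781439] [-2.20881733e-05  8.36990756e-01 -5.47217026e-01  4.25134413e-06] 0.7299461492817383
38 47 x [-12.3  12.4] y [-3.7  3.5]
42 27 x [-10.7  10.8] y [-3.7 -0.9]
46 16 x [-5.7  5.7] y [-2.8  2.2]
50 34 x [-6.1  7.2] y [-3.   3.4]
54 32 x [-6.7  7.3] y [-2.8  3.2]
ear 129 [543.32514904 -43.68553781] ((542.2957153320312, -43.753517150878906), (16.056137084960938, 6.9581522941589355), 35.60404586791992) tool [13.6 -0.8 76.5] [ 8.3 -8.1 74.7] [18.   7.5 80.1]
ear 126 [532.88742442 -19.51479854] ((532.0260009765625, -20.316905975341797), (15.863143920898438, 7.081757068634033), 11.816791534423828) tool [-12.7  -0.9  76.5] [-17.1  -8.1  74.6] [-7.3  7.4 80.2]
```

View pics/w_r4z.png

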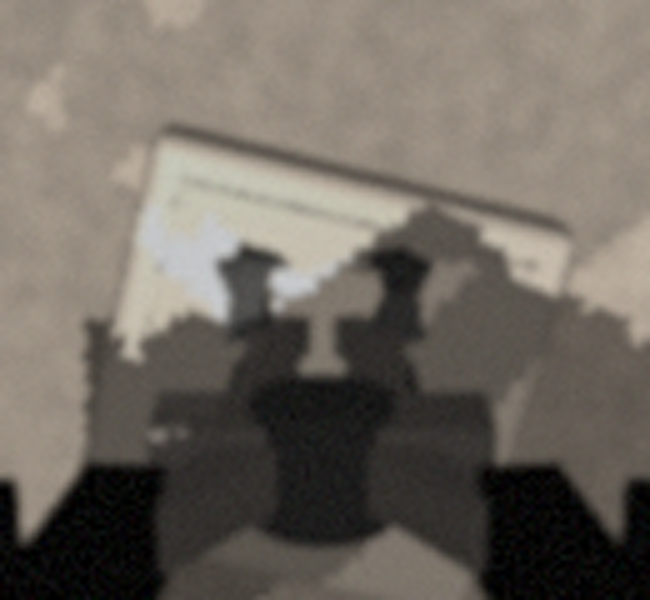

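Emit:
servo_tool(increments="0 -0.05 0.7 0 0.73;0 0 0.7 0 0.73;0 0 0.5 0 0.73;0 0 0.4 0 0.73;0 0 0 0 0.73;0 0 0 0 0.73")

```text
time_s: 14.78
eef_pos: [0.5377, -0.0314, 0.085]
eef_rot: [-0.0, 0.837, -0.547, 0.0]
wrist_force: [0.5, -0.5, -1.2]
opening: 0.727
```

Emit:
servo_tool(increments="0 0 0.2 0 0.73;0 0 0.1 0 0.73;0 0 0 0 0.73")

```text
time_s: 15.15
eef_pos: [0.5374, -0.0313, 0.0817]
eef_rot: [0.0, 0.837, -0.547, -0.0]
wrist_force: [0.4, -0.4, -2.0]
opening: 0.729
```

```bash
cat > fc.py <<'E'
from bench import ctrl
import numpy as np
o=ctrl.get_obs();print(o['time_s'].__round__(2),o['eef_pos'],o['wrist_force'].round(2),o['torque'].round(3),o['opening'])
E
python3 fc.py; python3 look.py w_r5; python3 tips.py w_r5|tail -5; python3 ringm.py w_r5;python3 - <<'E'
import cv2
a=cv2.imread("pics/w_r5.png");cv2.imwrite("pics/w_r5z.png",cv2.resize(a[130:250,190:320],None,fx=5,fy=5,interpolation=cv2.INTER_CUBIC))
E
```

```text
15.15 [ 0.53744323 -0.03126707  0.08171351] [ 0.42 -0.36 -1.95] [ 0.007 -0.019 -0.002] 0.7290192303275235
15.15 [ 0.53744323 -0.03126707  0.08171351] [ 2.62779688e-05  8.37019870e-01 -5.47172487e-01 -8.18474688e-05] 0.7290192303275235
46 97 x [-16.   17.7] y [-7.4  7.3]
50 207 x [-16.9  17. ] y [-7.6  7.7]
54 83 x [-18.2  19.1] y [-7.5  3. ]
58 1000 x [-26.6  26.6] y [-16.9  11.2]
62 786 x [-26.6  26.6] y [-24.2   9. ]
ear 121 [533.42628854 -19.00556358] ((531.981689453125, -20.084659576416016), (15.954407691955566, 6.955502986907959), 9.825309753417969) tool [-12.8  -1.2  50.5] [-17.   -7.8  49. ] [-7.3  7.6 53.9]
ear 132 [543.99597537 -43.67179332] ((542.6422119140625, -44.02365493774414), (15.929712295532227, 6.780273914337158), 38.20720291137695) tool [14.  -1.  50.4] [ 8.9 -7.7 48.6] [17.7  7.9 53.7]
ear 27 [536.46429809 -27.74061733] ((536.3363037109375, -27.981401443481445), (6.8285088539123535, 3.4862213134765625), 51.2322998046875) tool [-3.6 -0.5 51.7] [-6.6 -2.9 49.3] [-2.   3.4 54.2]
ear 29 [539.96476081 -34.79689279] ((539.8648681640625, -34.56719970703125), (3.5417702198028564, 7.413691520690918), 80.14632415771484) tool [ 4.3 -0.9 51.3] [ 2.8 -3.  48.1] [ 7.5  3.  54.2]
```

View pics/w_r5z.png

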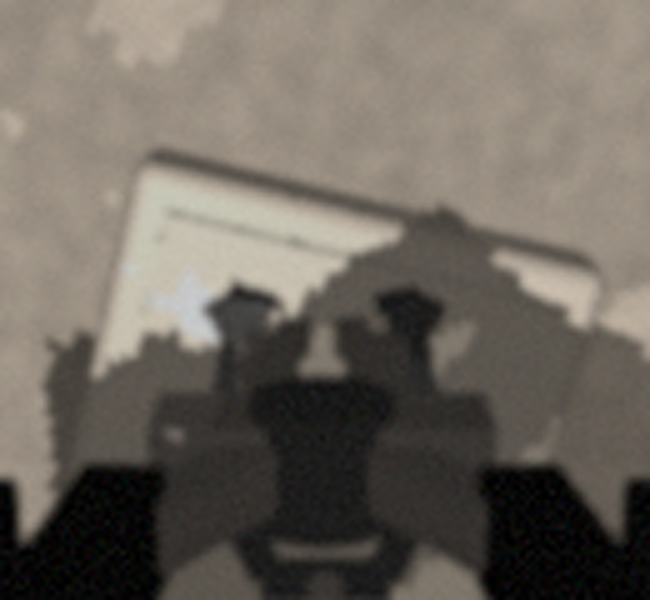

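Emit:
servo_tool(increments="0 0 0.15 0 0.73;0 0 0.1 0 0.73;0 0 0 0 0.73;0 0 0 0 0.73")

```text
time_s: 15.7
eef_pos: [0.5375, -0.0313, 0.0793]
eef_rot: [0.0, 0.837, -0.547, -0.0]
wrist_force: [0.8, -0.3, -0.7]
opening: 0.731
```

Emit:
servo_tool(increments="0 0 0.05 0 0.73;0 0 0.05 0 0.73;0 0 0 0 0.73")

```text
time_s: 16.08
eef_pos: [0.5375, -0.0313, 0.0782]
eef_rot: [-0.0, 0.837, -0.547, -0.0]
wrist_force: [-0.2, -0.7, -1.6]
opening: 0.728
```

Emit:
servo_tool(increments="0 0 0.05 0 0.73;0 0 0 0 0.73")

```text
time_s: 16.32
eef_pos: [0.5377, -0.0313, 0.078]
eef_rot: [-0.0, 0.837, -0.547, 0.0]
wrist_force: [0.2, -0.2, 1.0]
opening: 0.734
```

Emit:
servo_tool(increments="0 0 0 0 0.7;0 0 0 0 0.67;0 0 0 0 0.64;0 0 0 0 0.62;0 0 0 0 0.62")

```text
time_s: 16.95
eef_pos: [0.5409, -0.0329, 0.081]
eef_rot: [-0.001, 0.837, -0.547, 0.004]
wrist_force: [-0.2, -3.1, 13.2]
opening: 0.624
```

```bash
python3 fc.py; python3 look.py w_r6; python3 tips.py w_r6|tail -5; python3 ringm.py w_r6;python3 - <<'E'
import cv2
a=cv2.imread("pics/w_r6.png");cv2.imwrite("pics/w_r6z.png",cv2.resize(a[130:250,190:320],None,fx=5,fy=5,interpolation=cv2.INTER_CUBIC))
E
```

```text
16.95 [ 0.54094573 -0.03289992  0.08104339] [-0.21 -3.06 13.19] [-0.55  -0.176 -0.001] 0.6238009630870743
16.95 [ 0.54094573 -0.03289992  0.08104339] [-6.79211021e-04  8.37035030e-01 -5.47134789e-01  3.92668557e-03] 0.6238009630870743
46 115 x [-16.8  17.6] y [-5.9  7.2]
50 69 x [-16.9  17.2] y [-5.9  6.9]
54 79 x [-18.7  20.4] y [-5.9  5.1]
58 1073 x [-26.8  26.6] y [-15.7  11.1]
62 609 x [-26.2  26.6] y [-21.2   3.7]
ear 103 [537.54799116 -21.30069986] ((535.39111328125, -23.203197479248047), (13.872231483459473, 9.216484069824219), 9.603055000305176) tool [-12.3  -1.3  49.6] [-16.9  -6.   45.6] [-6.7  7.3 53.3]
ear 81 [547.88259893 -44.90572626] ((544.8125610351562, -45.484920501708984), (12.482864379882812, 8.797551155090332), 31.29878807067871) tool [13.5 -1.3 49.6] [ 8.1 -4.7 45.1] [17.7  7.4 53.6]
```

View pics/w_r6z.png

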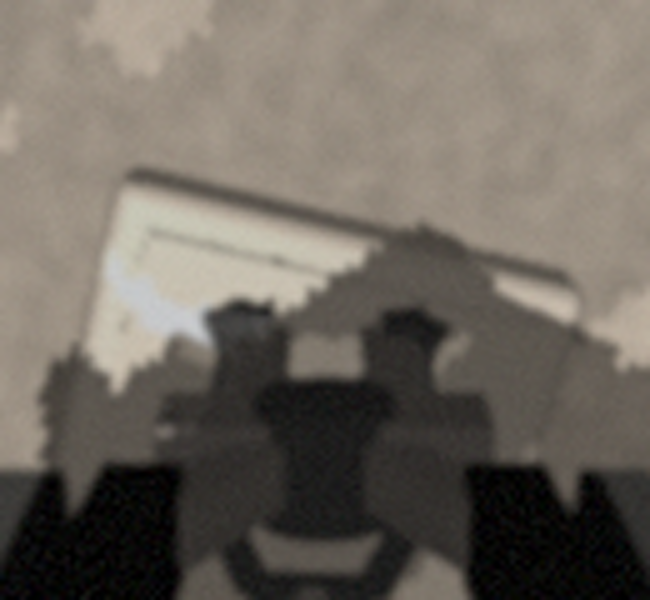

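Emit:
servo_tool(increments="0 0 -0.1 0 0.62;0 0 -0.1 0 0.62;0 0 -0.05 0 0.62;0 0 0 0 0.62")

```text
time_s: 17.5
eef_pos: [0.5389, -0.0323, 0.0814]
eef_rot: [-0.0, 0.837, -0.547, 0.002]
wrist_force: [1.6, -4.0, 6.2]
opening: 0.618
```

Emit:
servo_tool(increments="0 0 -0.1 0 0.62;0 0 -0.05 0 0.61;0 0 -0.05 0 0.59;0 0 -0.05 0 0.57;0 0 0 0 0.57")

```text
time_s: 18.12
eef_pos: [0.5376, -0.0313, 0.0828]
eef_rot: [0.0, 0.837, -0.547, 0.0]
wrist_force: [1.2, -3.3, 4.1]
opening: 0.57
```

```bash
python3 fc.py; python3 look.py w_r7; python3 tips.py w_r7|tail -9; python3 ringm.py w_r7;python3 - <<'E'
import cv2
a=cv2.imread("pics/w_r7.png");cv2.imwrite("pics/w_r7z.png",cv2.resize(a[130:250,190:320],None,fx=5,fy=5,interpolation=cv2.INTER_CUBIC))
E
```

```text
18.12 [ 0.53759102 -0.03132287  0.08284567] [ 1.19 -3.29  4.11] [-0.667 -0.293  0.006] 0.5697439743227036
18.12 [ 0.53759102 -0.03132287  0.08284567] [ 9.58483324e-06  8.37040234e-01 -5.47141335e-01  8.14440867e-05] 0.5697439743227036
30 46 x [-11.8  14.1] y [-4.3 -0.9]
34 41 x [-12.8  15.2] y [-4.1  0.4]
38 43 x [-13.8  16.2] y [-4.1  2. ]
42 52 x [-14.8  17.2] y [-4.2  3. ]
46 33 x [-16.5  18.9] y [-7.9  3.7]
50 146 x [-17.7  19.4] y [-7.9  5.5]
54 61 x [-18.9  21.3] y [-8.2  0.3]
58 330 x [-26.7  26.6] y [-15.5   8.8]
62 1371 x [-26.6  26.7] y [-23.3   8.9]
ear 106 [535.49014347 -17.52451756] ((533.1638793945312, -19.76213836669922), (14.568490028381348, 9.656909942626953), 12.61742115020752) tool [-13.5  -3.6  51.4] [-17.8  -8.6  46.9] [-7.5  5.8 55.2]
ear 88 [547.0949438  -44.39498705] ((544.0540161132812, -44.46194076538086), (13.016783714294434, 9.267618179321289), 27.527969360351562) tool [15.8 -3.5 51.3] [ 9.9 -7.4 47.6] [19.4  5.6 55.2]
```

View pics/w_r7z.png

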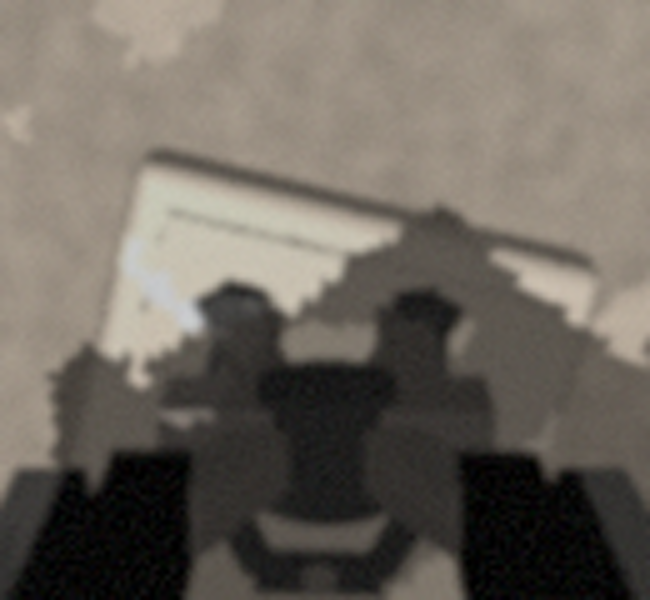

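Emit:
servo_tool(increments="0 0 -0.1 0 0.56;0 0 -0.05 0 0.54;0 0 -0.05 0 0.52;0 0 -0.05 0 0.5;0 0 0 0 0.5")

```text
time_s: 18.8
eef_pos: [0.5368, -0.0309, 0.0847]
eef_rot: [0.0, 0.837, -0.547, -0.001]
wrist_force: [0.9, -1.2, -1.6]
opening: 0.502
```

```bash
python3 fc.py
```

```text
18.8 [ 0.53678812 -0.0308849   0.08469868] [ 0.87 -1.23 -1.55] [-0.007  0.001  0.056] 0.5024916458173007
```

Emit:
servo_tool(increments="0 0 0 0 0.48;0 0 -0.05 0 0.46;0 0 -0.05 0 0.44;0 0 0 0 0.44")

```text
time_s: 19.3
eef_pos: [0.5372, -0.0311, 0.086]
eef_rot: [0.0, 0.837, -0.547, -0.0]
wrist_force: [-0.1, -0.6, -2.5]
opening: 0.442
```

```bash
python3 fc.py; python3 look.py w_r8; python3 tips.py w_r8|tail -9; python3 ringm.py w_r8;python3 - <<'E'
import cv2
a=cv2.imread("pics/w_r8.png");cv2.imwrite("pics/w_r8z.png",cv2.resize(a[130:250,190:320],None,fx=5,fy=5,interpolation=cv2.INTER_CUBIC))
E
```

```text
19.3 [ 0.53718257 -0.03106647  0.08602664] [-0.11 -0.55 -2.45] [ 0.006  0.022 -0.01 ] 0.44209975177958416
19.3 [ 0.53718257 -0.03106647  0.08602664] [ 2.43815193e-05  8.37014067e-01 -5.47181204e-01 -4.25842098e-04] 0.44209975177958416
30 37 x [-14.8  15.5] y [-4.4 -3. ]
34 49 x [-16.5  17.3] y [-4.4 -1.9]
38 44 x [-17.6  19.1] y [-4.4 -0.6]
42 48 x [-19.1  21. ] y [-4.3  0.8]
46 38 x [-19.6  21.2] y [-4.4  1.1]
50 122 x [-24.2  24.2] y [-8.1  3.6]
54 56 x [-23.8  24.4] y [-8.1  3.9]
58 54 x [-26.4  26.5] y [-8.1  2. ]
62 780 x [-26.4  26.5] y [-17.4   6.5]
ear 108 [531.98320253 -10.43664695] ((530.5693359375, -11.66566276550293), (12.960590362548828, 7.17779016494751), 17.549121856689453) tool [-20.9  -3.5  53.7] [-24.2  -8.2  50.4] [-16.2   4.4  58.4]
ear 65 [548.32348822 -49.59484337] ((548.194091796875, -50.034366607666016), (10.797087669372559, 7.416264057159424), 67.722412109375) tool [21.5 -2.8 54. ] [15.4 -5.5 50.1] [24.5  3.8 58.2]
```

View pics/w_r8z.png

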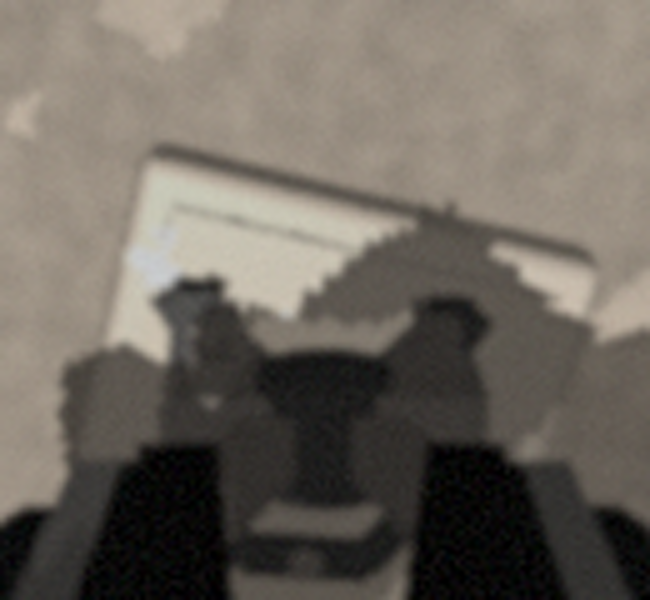

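Emit:
servo_tool(increments="0 0 -0.05 0 0.42;0 0 -0.05 0 0.4;0 0 -0.05 0 0.38;0 0 0 0 0.37;0 0 0 0 0.37")

```text
time_s: 19.98
eef_pos: [0.5375, -0.0313, 0.0878]
eef_rot: [0.0, 0.837, -0.547, -0.0]
wrist_force: [-0.8, 0.2, -2.4]
opening: 0.374
```

```bash
python3 fc.py; python3 look.py w_r9; python3 tips.py w_r9|tail -9; python3 ringm.py w_r9
```

```text
19.98 [ 0.53750175 -0.03129832  0.08777536] [-0.8  0.2 -2.4] [-0.035 -0.009 -0.019] 0.37413659675975613
19.98 [ 0.53750175 -0.03129832  0.08777536] [ 6.75222261e-06  8.37008652e-01 -5.47189653e-01 -2.28753979e-05] 0.37413659675975613
30 24 x [-15.   16.8] y [-4.4 -3.6]
34 49 x [-17.6  18.8] y [-4.5 -2.7]
38 43 x [-19.  21.] y [-4.5 -1.4]
42 57 x [-21.   23.3] y [-4.5  0. ]
46 37 x [-21.9  23.6] y [-4.5  0.6]
50 87 x [-25.7  26.8] y [-5.5  9.3]
54 62 x [-25.8  26.7] y [-5.3  4.7]
58 24 x [-26.3  26.8] y [-5.1  2.4]
62 19 x [-20.   21.7] y [-7.   3.4]
ear 82 [530.08187798  -9.56489433] ((529.1023559570312, -9.277776718139648), (8.280746459960938, 14.485884666442871), 72.76002502441406) tool [-22.9  -1.9  54.9] [-27.3  -5.   52. ] [-16.    7.   60.2]
ear 93 [548.51647789 -53.95110124] ((547.2288208007812, -55.834537506103516), (16.261924743652344, 8.419620513916016), 53.59518814086914) tool [25.2 -1.  54.5] [18.8 -5.5 51.8] [30.5 10.1 60.2]
ear 112 [498.37604935 -47.9450844 ] ((497.98382568359375, -48.332923889160156), (7.147325038909912, 13.65555191040039), 27.996564865112305) tool [-0.4 42.5 58.9] [-7.2 39.3 56.9] [ 6.4 46.6 60.2]
```

Emit:
servo_tool(increments="0 0 -0.3 0 0.37;0 0 -0.7 0 0.37;0 0 -1 0 0.37;0 0 -1.5 0 0.37;0 0 -1.5 0 0.37;0 0 -1 0 0.37;0 0 0 0 0.37;0 0 0 0 0.37")

```text
time_s: 21.02
eef_pos: [0.5372, -0.0312, 0.1474]
eef_rot: [0.0, 0.837, -0.547, -0.0]
wrist_force: [0.4, -0.5, -2.7]
opening: 0.37
```

```bash
python3 fc.py; python3 look.py w_h1; python3 tips.py w_h1|tail -9
cat > hang.py <<'E'
from look import *
def hang(nm):
    f=np.load(nm+".npz");p,d,C=load(nm);X=pts(C,d);T=(X-f["pos"])@Rq(f["rot"])*1000
    m=(d>0)&(np.abs(T[...,0])<40)&(T[...,1]>-20)&(T[...,1]<60)&(T[...,2]>44)&(T[...,2]<72)
    ys=T[m]
    for y in range(-14,56,4):
        a=ys[(ys[:,1]>=y)&(ys[:,1]<y+4)]
        if len(a)>2: print(y,len(a),"L",a[a[:,0]<0][:,0].min().round(1) if (a[:,0]<0).any() else None,a[a[:,0]<0][:,0].max().round(1) if (a[:,0]<0).any() else None,"R",a[a[:,0]>0][:,0].min().round(1) if (a[:,0]>0).any() else None,a[:,0].max().round(1),"z",np.percentile(a[:,2],[5,50,95]).round(1))
    im=np.clip((T[...,2]-40)*8,0,255).astype(np.uint8);im[~m]=0
    cv2.imwrite(f"pics/{nm}d.png",cv2.resize(np.hstack([cv2.cvtColor(im,cv2.COLOR_GRAY2BGR)[130:250,190:320],p[130:250,190:320,::-1]]),None,fx=3,fy=3,interpolation=cv2.INTER_NEAREST))
hang(sys.argv[1])
E
python3 hang.py w_h1
```

```text
21.02 [ 0.53718999 -0.03121822  0.147421  ] [ 0.36 -0.54 -2.71] [0.026 0.019 0.016] 0.36966495767279545
21.02 [ 0.53718999 -0.03121822  0.147421  ] [ 9.10416806e-05  8.37003031e-01 -5.47198143e-01 -3.32496701e-04] 0.36966495767279545
30 25 x [-15.3  16.9] y [-4.5 -3.6]
34 47 x [-17.6  19.2] y [-4.6 -2.3]
38 48 x [-19.4  20.6] y [-4.6 -1.3]
42 50 x [-21.4  22.9] y [-4.5  0.2]
46 43 x [-22.   23.6] y [-4.4  0.7]
50 77 x [-25.6  26.9] y [-5.4  9.5]
54 70 x [-25.9  26.9] y [-5.4  7.4]
58 24 x [-26.4  24.8] y [-5.   2.7]
62 4 x [-18.6  20.2] y [-3.4 -3. ]
-6 172 L -26.0 -13.3 R 14.8 27.8 z [44.9 53.7 60.5]
-2 73 L -29.3 -20.9 R 22.5 31.1 z [45.3 54.2 61.9]
2 33 L -28.1 -23.4 R 25.0 29.2 z [52.9 54.  60.8]
6 8 L -25.1 -25.1 R 25.9 27.5 z [53.1 53.7 54.4]
38 83 L -8.2 -0.4 R 0.4 7.3 z [57.2 59.7 63.2]
42 60 L -6.4 -0.4 R 0.5 5.6 z [57.7 58.6 59.9]
46 4 L -3.8 -2.1 R 2.2 2.2 z [58.6 59.9 59.9]
```

View pics/w_h1d.png

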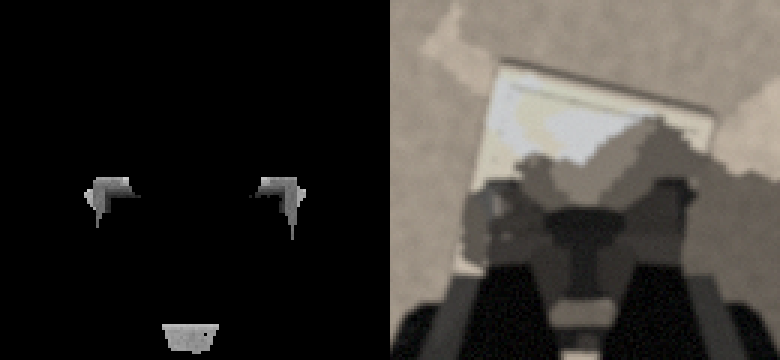

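```bash
python3 - <<'E'
from look import *
f=np.load("w_h1.npz");p,d,C=load("w_h1");X=pts(C,d);T=(X-f["pos"])@Rq(f["rot"])*1000
for v in range(226,252): print(v,[tuple(T[v,u].round(1)) for u in (246,254,260)])
E
python3 - <<'E'
import cv2,numpy as np
p=cv2.imread("pics/w_h1.png");cv2.imwrite("pics/h1z.png",cv2.resize(p[210:270,210:300],None,fx=8,fy=8,interpolation=cv2.INTER_CUBIC))
E
```

```text
226 [(np.float64(-4.6), np.float64(2.7), np.float64(0.7)), (np.float64(0.4), np.float64(5.5), np.float64(7.3)), (np.float64(4.2), np.float64(6.1), np.float64(8.8))]
227 [(np.float64(-4.5), np.float64(3.0), np.float64(-0.2)), (np.float64(0.4), np.float64(6.6), np.float64(8.4)), (np.float64(4.3), np.float64(6.9), np.float64(8.9))]
228 [(np.float64(-4.6), np.float64(3.9), np.float64(0.5)), (np.float64(0.4), np.float64(7.0), np.float64(7.7)), (np.float64(4.3), np.float64(7.5), np.float64(8.8))]
229 [(np.float64(-8.8), np.float64(67.8), np.float64(146.4)), (np.float64(0.4), np.float64(7.5), np.float64(7.1)), (np.float64(4.2), np.float64(7.6), np.float64(7.4))]
230 [(np.float64(-8.8), np.float64(69.3), np.float64(146.9)), (np.float64(0.5), np.float64(62.2), np.float64(130.8)), (np.float64(7.2), np.float64(61.4), np.float64(128.9))]
231 [(np.float64(-8.8), np.float64(70.6), np.float64(147.1)), (np.float64(0.6), np.float64(71.1), np.float64(148.2)), (np.float64(7.2), np.float64(63.0), np.float64(129.8))]
232 [(np.float64(-8.8), np.float64(71.8), np.float64(146.9)), (np.float64(0.6), np.float
[... 2666 characters left out ...]
4))]
248 [(np.float64(-3.3), np.float64(-6.3), np.float64(-46.0)), (np.float64(0.6), np.float64(92.8), np.float64(147.6)), (np.float64(3.0), np.float64(-6.2), np.float64(-45.8))]
249 [(np.float64(-3.2), np.float64(-6.7), np.float64(-47.8)), (np.float64(0.6), np.float64(94.6), np.float64(148.5)), (np.float64(3.0), np.float64(-6.4), np.float64(-47.2))]
250 [(np.float64(-3.3), np.float64(-6.1), np.float64(-47.6)), (np.float64(0.6), np.float64(95.0), np.float64(146.7)), (np.float64(3.0), np.float64(-6.1), np.float64(-47.5))]
251 [(np.float64(-3.3), np.float64(-5.5), np.float64(-47.3)), (np.float64(0.6), np.float64(96.5), np.float64(147.1)), (np.float64(2.9), np.float64(-6.0), np.float64(-48.3))]
```

View pics/h1z.png

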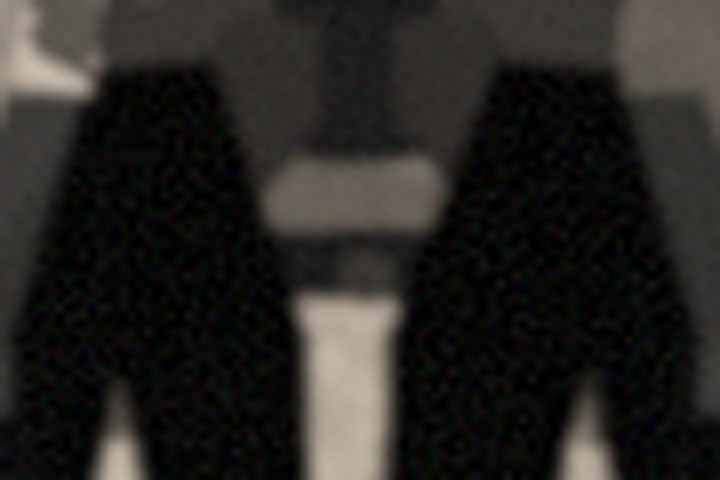

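Emit:
servo_tool(increments="-1.2 -0.92 -0.7 0 0.37;-2.4 -1.84 -0.8 0 0.37;-3.2 -2.45 -0.8 0 0.37;-3.2 -2.45 -0.8 0 0.37;-3.2 -2.45 -0.8 0 0.37;-3.2 -2.45 -0.8 0 0.37;-3.2 -2.45 -0.5 0 0.37;-3.2 -2.45 0 0 0.37;-1.6 -1.25 0 0 0.37;-0.9 -0.7 0 0 0.37")

```text
time_s: 22.32
eef_pos: [0.6135, 0.2795, 0.1993]
eef_rot: [0.0, 0.837, -0.547, -0.0]
wrist_force: [0.9, 0.1, -2.4]
opening: 0.376
```

Emit:
servo_tool(increments="0 0 0 0 0.37;0 0 0 0 0.37;0 0 0 0 0.37")

```text
time_s: 22.7
eef_pos: [0.6139, 0.2773, 0.1999]
eef_rot: [0.0, 0.837, -0.548, 0.0]
wrist_force: [-0.0, 0.2, -1.0]
opening: 0.376
```

```bash
python3 fc.py; python3 look.py w_u1
cat > un.py <<'E'
from look import *
nm=sys.argv[1]
f=np.load(nm+".npz");p,d,C=load(nm);X=pts(C,d);T=(X-f["pos"])@Rq(f["rot"])*1000
a=T[:,254];
for v in range(222,260): print(v,a[v].round(1),T[v,258].round(1),X[v,254,2].round(4))
# rim / fan fits from depth
z=X[...,2];R0=np.hypot(X[...,0]-.5953,X[...,1]-.2698)
E
python3 un.py w_u1
python3 - <<'E'
import cv2,numpy as np
p=cv2.imread("pics/w_u1.png");cv2.imwrite("pics/u1z.png",cv2.resize(p[100:300,150:360],None,fx=3,fy=3,interpolation=cv2.INTER_CUBIC))
E
```

```text
22.7 [0.61392986 0.27725168 0.19992495] [-0.02  0.23 -0.97] [-0.018  0.029 -0.026] 0.3762768897243078
22.7 [0.61392986 0.27725168 0.19992495] [ 7.68282184e-05  8.36651781e-01 -5.47735146e-01  3.48299628e-05] 0.3762768897243078
222 [0.4 2.8 7.4] [2.9 2.8 7.4] 0.1925
223 [0.4 3.9 8.4] [2.9 3.7 7.9] 0.1916
224 [0.4 3.9 6.8] [2.9 4.5 8.2] 0.1931
225 [0.4 5.1 7.9] [2.9 4.6 6.9] 0.192
226 [0.4 5.2 6.6] [2.9 5.4 7.2] 0.1933
227 [0.4 6.3 7.5] [2.9 6.4 7.9] 0.1924
228 [0.4 7.  7.6] [3.  7.3 8.2] 0.1923
229 [0.4 7.3 6.8] [3.  7.9 8. ] 0.1932
230 [  0.6  68.  144. ] [  5.2  67.7 143.3] 0.0559
231 [  0.6  68.8 142.9] [  5.2  69.1 143.5] 0.057
232 [  0.6  70.2 143.3] [  5.2  70.6 144.1] 0.0567
233 [  0.6  71.2 142.8] [  5.2  71.4 143.1] 0.0571
234 [  0.6  72.7 143.3] [  5.2  72.9 143.6] 0.0566
235 [  0.6  74.1 143.4] [  5.2  74.1 143.5] 0.0565
236 [  0.6  74.9 142.5] [  5.2  75.8 144.5] 0.0575
237 [  0.6  77.1 144.5] [  5.2  76.8 144. ] 0.0554
238 [ 0.5 39.3 61.5] [ 3.9 40.  62.8] 0.1385
239 [ 0.5 39.9 60.7] [ 3.9 39.7 60.4] 0.1393
240 [ 0.4 39.6 58.2] [ 3.8 40.3 59.6] 0.1417
241 [ 0.4 40.1 57.2]
[... 206 characters left out ...]
46 [ 0.5 45.2 58.3] [ 3.8 45.1 58. ] 0.1416
247 [ 0.5 46.4 58.7] [  5.2  85.8 136.4] 0.1412
248 [  0.6  82.9 128.2] [  5.1  85.6 133.4] 0.0718
249 [  0.6  92.1 143.7] [  5.1  85.4 130.7] 0.0562
250 [  0.6  92.7 142.4] [  2.1  -6.7 -48.7] 0.0575
251 [  0.6  94.7 143.6] [  2.1  -6.4 -49. ] 0.0563
252 [  0.6  96.1 143.8] [  2.   -6.  -49.3] 0.0562
253 [  0.6  96.9 142.9] [  2.1  -5.2 -48.6] 0.057
254 [  0.6  98.7 143.8] [  2.1  -4.8 -48.7] 0.0561
255 [  0.6 103.5 150.2] [  2.1  -4.6 -49.2] 0.0498
256 [  0.6 104.9 150.3] [  2.   -4.5 -49.9] 0.0496
257 [  0.6 106.  150. ] [  2.1  -2.9 -48. ] 0.05
258 [  0.6 107.8 150.7] [  2.1  -2.5 -48.2] 0.0493
259 [  0.6 109.2 150.8] [  2.1  -2.9 -49.8] 0.0491
```

View pics/u1z.png

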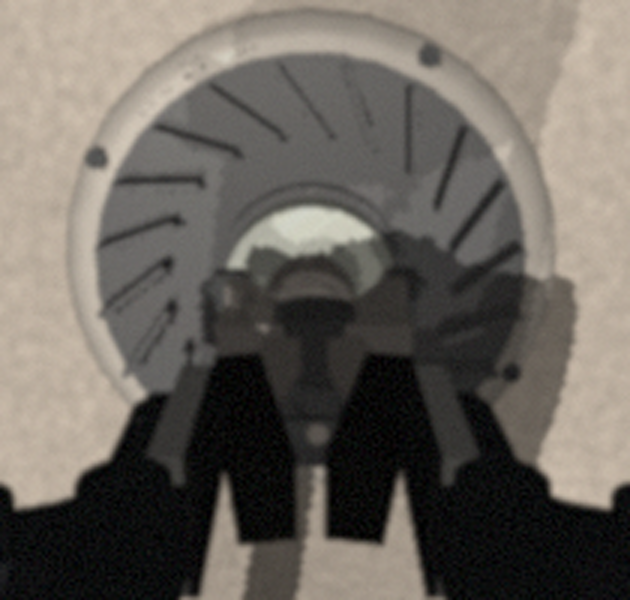

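```bash
cat > ufit.py <<'E'
from look import *
from scipy.optimize import least_squares
nm=sys.argv[1]
f=np.load(nm+".npz");p,d,C=load(nm);X=pts(C,d);Rt=Rq(f["rot"]);T=(X-f["pos"])@Rt*1000;z=X[...,2]
R0=np.hypot(X[...,0]-.5953,X[...,1]-.2698)
def go(lo,hi,rmax,R,below):
    m=(R0<rmax)&(z>lo)&(z<hi)&(d>0)
    m=cv2.morphologyEx(m.astype(np.uint8),cv2.MORPH_OPEN,np.ones((3,3)))>0
    P=[]
    for u in range(512):
        r=np.where(m[:,u]&(R0[:,u]<rmax)&(z[:,u]>lo)&(z[:,u]<hi))[0]
        if len(r): P.append(X[r[0],u,:2]*1000)
    P=np.array(P)
    s=least_squares(lambda c:np.hypot(P[:,0]-c[0],P[:,1]-c[1])-R,[595.3,269.8],loss="soft_l1")
    t=(np.array([s.x[0]/1000,s.x[1]/1000,f["pos"][2]])-f["pos"])@Rt*1000
    print(nm,R,len(P),"axis",s.x.round(2),"rms",np.sqrt(np.mean(s.fun**2)).round(2),"in tool",t.round(2))
go(.0775,.082,.04,29.7,0); go(.0535,.0585,.085,79.6,0)
E
python3 ufit.py w_u1; python3 ufit.py w_unit
```

```text
w_u1 29.7 54 axis [595.14 269.64] rms 0.83 in tool [-0.54 20.27  0.  ]
w_u1 79.6 143 axis [594.75 269.5 ] rms 2.77 in tool [-0.57 20.68  0.  ]
w_unit 29.7 50 axis [595.03 269.78] rms 0.35 in tool [-4.95 -2.56  0.  ]
w_unit 79.6 124 axis [594.68 269.58] rms 3.07 in tool [-4.88 -2.16  0.  ]
```

Emit:
servo_tool(increments="-0.15 0 0 0 0.36;0 0 0.7 0 0.36;0 0 0.7 0 0.36;0 0 0.5 0 0.36;0 0 0 0 0.36;0 0 0 0 0.36")

```text
time_s: 23.5
eef_pos: [0.6133, 0.2797, 0.1809]
eef_rot: [-0.0, 0.837, -0.547, 0.0]
wrist_force: [-0.5, -0.0, -1.3]
opening: 0.363
```

```bash
python3 fc.py; python3 look.py w_u2; python3 ufit.py w_u2; python3 un.py w_u2|sed -n 8,30p
python3 - <<'E'
import cv2,numpy as np
p=cv2.imread("pics/w_u2.png");cv2.imwrite("pics/u2z.png",cv2.resize(p[130:280,170:340],None,fx=4,fy=4,interpolation=cv2.INTER_CUBIC))
E
```

```text
23.5 [0.61334517 0.27973532 0.18091691] [-0.49 -0.02 -1.29] [-0.009 -0.026  0.077] 0.36341388979646255
23.5 [0.61334517 0.27973532 0.18091691] [-8.76778604e-05  8.37008997e-01 -5.47189115e-01  6.61788695e-05] 0.36341388979646255
w_u2 29.7 52 axis [595.22 269.86] rms 0.18 in tool [ 1.78 20.57 -0.  ]
w_u2 79.6 152 axis [594.8  269.67] rms 2.5 in tool [ 1.78 21.03 -0.  ]
229 [0.4 7.5 7.2] [2.9 7.3 6.8] 0.1738
230 [  0.5  49.3 101.3] [  4.5  49.4 101.3] 0.0796
231 [  0.5  50.4 101.2] [  4.5  50.7 101.8] 0.0797
232 [  0.5  61.6 124. ] [  4.9  61.9 124.6] 0.0569
233 [  0.5  63.4 125.3] [  4.9  63.3 125.2] 0.0556
234 [  0.5  64.4 124.8] [  4.9  63.8 123.5] 0.0561
235 [  0.5  65.1 123.9] [  4.9  65.5 124.8] 0.057
236 [  0.5  66.6 124.5] [  4.9  66.9 125.2] 0.0564
237 [  0.5  67.1 123.1] [  4.9  67.9 124.8] 0.0578
238 [ 0.5 39.7 62.4] [ 3.9 39.7 62.2] 0.1185
239 [ 0.5 39.8 60.6] [ 3.9 40.4 61.7] 0.1203
240 [ 0.4 40.  59. ] [ 3.9 40.8 60.8] 0.1219
241 [ 0.4 40.5 58.1] [ 3.8 41.1 59.3] 0.1228
242 [ 0.4 41.5 58.4] [ 3.8 41.7 58.7] 0.1225
243 [ 0.4 42.2 57.9] [ 3.8 42.3 58. ] 0.123
244 [ 0.5 43.5 58.6] [ 3.8 43.  57.5] 0.1223
245 [ 0.4 43.7 57.1] [ 3.8 43.8 57.4] 0.1238
246 [ 0.5 45.5 58.9] [  2.1  -7.  -45.4] 0.1221
247 [  0.5  77.1 119.3] [  2.1  -6.5 -45.4] 0.0616
248 [  0.5  76.7 116.2] [  2.1  -6.7 -46.7] 0.0647
249 [  0.5  76.7 113.8] [  2.1  -6.4 -47.1] 0.0671
250 [  0.5  77.  112.1] [  2.1  -6.8 -48.8] 0.0688
251 [  0.5  76.3 108.6] [  2.   -6.5 -49.3] 0.0723
```

View pics/u2z.png

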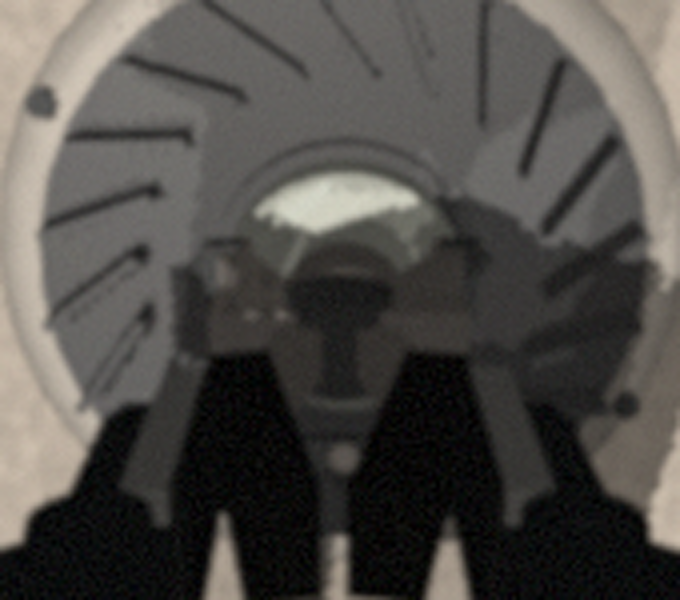

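```bash
python3 hang.py w_u2; python3 hang.py w_u1|head -5
```

```text
-6 171 L -26.5 -14.9 R 16.3 28.2 z [44.7 53.6 61.4]
-2 74 L -29.9 -17.8 R 22.4 31.7 z [44.8 54.1 62.3]
2 34 L -28.1 -23.5 R 3.0 29.9 z [53.2 53.9 60.6]
6 14 L -25.9 -25.1 R 7.3 27.6 z [52.5 53.7 60.4]
38 72 L -7.3 -0.4 R 0.4 6.4 z [58.1 59.8 62.5]
42 47 L -5.5 -0.4 R 0.4 4.7 z [57.4 58.6 60. ]
-6 176 L -26.0 -13.3 R 16.4 27.8 z [44.5 53.3 60.5]
-2 73 L -29.3 -20.1 R 22.4 31.1 z [45.  53.9 61.6]
2 30 L -28.2 -23.6 R 25.1 29.2 z [52.7 53.9 60.8]
6 8 L -25.1 -25.1 R 26.7 27.6 z [52.5 53.3 53.9]
38 85 L -8.2 -0.4 R 0.4 7.3 z [58.1 59.8 63.2]
```

View pics/w_u2d.png

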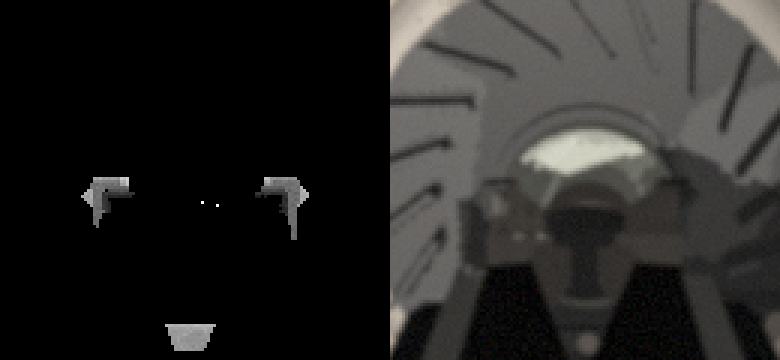

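Emit:
servo_tool(increments="0.05 0 0.3 0 0.36;0 0 0.3 0 0.36;0 0 0.2 0 0.36;0 0 0.2 0 0.36;0 0 0 0 0.36")

```text
time_s: 24.18
eef_pos: [0.6133, 0.2792, 0.1705]
eef_rot: [0.0, 0.837, -0.547, -0.0]
wrist_force: [0.4, -0.2, -2.0]
opening: 0.366
```

Emit:
servo_tool(increments="0 0 0.1 0 0.36;0 0 0.1 0 0.36;0 0 0.1 0 0.36;0 0 0 0 0.36")

```text
time_s: 24.68
eef_pos: [0.6134, 0.2792, 0.1677]
eef_rot: [0.0, 0.837, -0.547, -0.0]
wrist_force: [0.5, -0.3, -2.4]
opening: 0.362
```

Emit:
servo_tool(increments="0 0 0.1 0 0.36;0 0 0.1 0 0.36;0 0 0.1 0 0.36;0 0 0 0 0.36")

```text
time_s: 25.18
eef_pos: [0.6133, 0.2792, 0.1646]
eef_rot: [0.0, 0.837, -0.547, -0.0]
wrist_force: [-0.5, -0.0, -1.8]
opening: 0.365
```

```bash
python3 fc.py; python3 look.py w_u3; python3 ufit.py w_u3; python3 hang.py w_u3
python3 - <<'E'
import cv2,numpy as np
p=cv2.imread("pics/w_u3.png");cv2.imwrite("pics/u3z.png",cv2.resize(p[130:280,170:340],None,fx=4,fy=4,interpolation=cv2.INTER_CUBIC))
E
```

```text
25.18 [0.61332269 0.27922055 0.16460919] [-0.45 -0.01 -1.84] [0.046 0.004 0.003] 0.36543945121580523
25.18 [0.61332269 0.27922055 0.16460919] [ 9.74386587e-05  8.37011428e-01 -5.47185388e-01 -1.08625898e-04] 0.36543945121580523
w_u3 29.7 49 axis [595.19 269.86] rms 0.23 in tool [1.300e+00 2.037e+01 1.000e-02]
w_u3 79.6 160 axis [594.81 269.64] rms 1.29 in tool [1.35e+00 2.08e+01 1.00e-02]
-6 171 L -26.4 -14.7 R 16.3 28.2 z [44.8 53.6 61. ]
-2 71 L -29.9 -17.8 R 22.5 31.6 z [45.3 54.1 61.6]
2 44 L -28.2 -0.4 R 0.4 29.9 z [52.8 54.4 71.4]
6 13 L -25.2 -25.2 R 6.5 27.7 z [53.4 54.  61.3]
26 40 L -6.2 -0.4 R 0.4 7.8 z [52.9 53.8 54.9]
30 63 L -7.9 -0.4 R 0.4 7.9 z [52.9 54.7 57. ]
34 11 L -3.7 -0.4 R 0.4 5.5 z [56.3 57.2 57.8]
38 72 L -7.3 -0.4 R 0.4 6.5 z [57.7 59.4 62.4]
42 49 L -5.5 -0.4 R 0.5 4.7 z [57.5 58.6 59.7]
```

View pics/u3z.png

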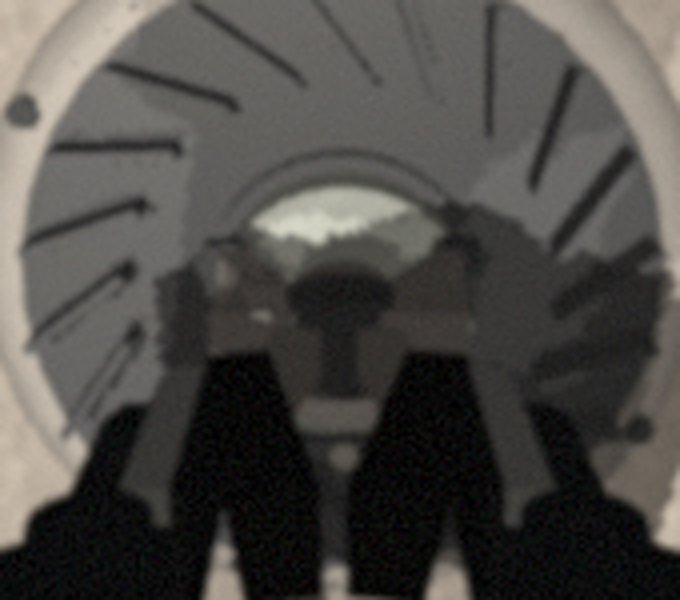

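Emit:
servo_tool(increments="0 0 0.2 0 0.36;0 0 0.2 0 0.36;0 0 0.2 0 0.36;0 0 0.2 0 0.36;0 0 0.2 0 0.36;0 0 0 0 0.36")

```text
time_s: 25.98
eef_pos: [0.6133, 0.2792, 0.1545]
eef_rot: [0.0, 0.837, -0.547, -0.0]
wrist_force: [0.2, 0.7, -1.3]
opening: 0.363
```

Emit:
servo_tool(increments="0 0 0.2 0 0.36;0 0 0.2 0 0.36;0 0 0.2 0 0.36;0 0 0.1 0 0.36;0 0 0 0 0.36")

```text
time_s: 26.6
eef_pos: [0.6134, 0.2792, 0.1477]
eef_rot: [0.0, 0.837, -0.547, -0.0]
wrist_force: [-1.4, 0.2, -2.8]
opening: 0.366
```

Emit:
servo_tool(increments="0 0 0.05 0 0.36;0 0 0.05 0 0.36;0 0 0 0 0.36")

```text
time_s: 26.98
eef_pos: [0.6134, 0.2792, 0.1468]
eef_rot: [0.0, 0.837, -0.547, -0.0]
wrist_force: [-0.0, 0.0, -2.8]
opening: 0.364
```

Emit:
servo_tool(increments="0 0 0.05 0 0.36;0 0 0.05 0 0.36;0 0 0 0 0.36")

```text
time_s: 27.35
eef_pos: [0.6135, 0.2792, 0.1459]
eef_rot: [-0.0, 0.837, -0.547, 0.0]
wrist_force: [0.9, 0.5, -1.6]
opening: 0.362
```

Emit:
servo_tool(increments="0 0 0.05 0 0.36;0 0 0.05 0 0.36;0 0 0 0 0.36")

```text
time_s: 27.72
eef_pos: [0.614, 0.2793, 0.1456]
eef_rot: [-0.0, 0.837, -0.547, 0.0]
wrist_force: [0.4, -0.1, 3.0]
opening: 0.368
```

Emit:
servo_tool(increments="0 0 0.05 0 0.36;0 0 0 0 0.36")

```text
time_s: 27.98
eef_pos: [0.6142, 0.2794, 0.1454]
eef_rot: [-0.001, 0.837, -0.547, 0.001]
wrist_force: [-0.6, -1.3, 5.0]
opening: 0.368
```

Emit:
servo_tool(increments="0 0 0.05 0 0.36;0 0 0 0 0.36")

```text
time_s: 28.22
eef_pos: [0.6145, 0.2794, 0.1454]
eef_rot: [-0.001, 0.837, -0.547, 0.001]
wrist_force: [0.2, -0.9, 7.2]
opening: 0.365
```

Emit:
servo_tool(increments="0 0 -0.1 0 0.36;0 0 0 0 0.36")

```text
time_s: 28.48
eef_pos: [0.6139, 0.2793, 0.1455]
eef_rot: [-0.0, 0.837, -0.547, 0.0]
wrist_force: [-0.1, 0.3, 5.0]
opening: 0.363
```

```bash
python3 fc.py; python3 look.py w_u4; python3 hang.py w_u4; python3 ufit.py w_u4
```

```text
28.48 [0.61388684 0.27925635 0.14547108] [-0.1   0.31  5.03] [-0.033  0.046 -0.027] 0.3633228559750357
28.48 [0.61388684 0.27925635 0.14547108] [-4.00568834e-04  8.37007085e-01 -5.47191712e-01  4.57119053e-04] 0.3633228559750357
-10 118 L -11.3 -0.4 R 0.4 13.0 z [64.7 66.4 71.1]
-6 368 L -26.6 -0.4 R 0.4 28.2 z [46.3 64.8 67.5]
-2 268 L -30.1 -0.4 R 0.4 31.7 z [46.7 65.4 66.6]
2 174 L -28.9 -0.4 R 0.4 29.8 z [53.  65.5 66.4]
6 16 L -26.0 -25.1 R 26.0 27.7 z [52.4 53.8 54.5]
10 4 L -27.4 -27.4 R 26.8 30.1 z [53.5 59.8 65.7]
14 16 L -28.5 -27.4 R 28.5 30.2 z [65.1 65.9 67. ]
18 23 L -28.6 -27.4 R 28.4 30.3 z [64.6 65.7 66.6]
22 13 L -28.6 -28.6 R 28.6 30.5 z [65.1 65.5 67. ]
50 6 L -2.2 -0.4 R 0.5 2.2 z [64.9 65.8 66.4]
w_u4 29.7 48 axis [594.99 270.21] rms 0.6 in tool [ 7.000e-01  2.094e+01 -2.000e-02]
w_u4 79.6 172 axis [594.78 269.65] rms 3.75 in tool [ 1.140e+00  2.136e+01 -2.000e-02]
```

Emit:
servo_tool(increments="0 0 -0.05 0 0.36;0 0 0 0 0.38;0 0 0.05 0 0.4;0 0 0 0 0.4")

```text
time_s: 29.02
eef_pos: [0.6135, 0.2798, 0.1452]
eef_rot: [-0.001, 0.837, -0.547, -0.0]
wrist_force: [-0.3, 1.1, 5.1]
opening: 0.402
```

```bash
python3 fc.py
```

```text
29.02 [0.61353057 0.27976775 0.14522951] [-0.29  1.09  5.14] [0.32  0.096 0.016] 0.4020750937928661
```

Emit:
servo_tool(increments="0 0 0 0 0.42;0 0 0 0 0.44;0 0 0 0 0.46;0 0 0 0 0.46")

```text
time_s: 29.52
eef_pos: [0.6134, 0.2792, 0.1447]
eef_rot: [0.0, 0.837, -0.547, -0.0]
wrist_force: [0.1, 0.2, 4.9]
opening: 0.46
```

```bash
python3 fc.py; python3 look.py w_u5; python3 hang.py w_u5
```

```text
29.52 [0.61339118 0.27918965 0.14468303] [0.09 0.19 4.93] [0.242 0.009 0.013] 0.45978350473522217
29.52 [0.61339118 0.27918965 0.14468303] [ 5.94522132e-05  8.37005143e-01 -5.47195015e-01 -4.78542628e-05] 0.45978350473522217
-10 160 L -12.2 -0.4 R 0.4 21.7 z [63.4 65.3 70.7]
-6 367 L -23.9 -0.4 R 0.4 25.7 z [45.6 63.8 66.1]
-2 219 L -25.7 -0.4 R 0.4 26.6 z [46.4 64.4 65.7]
2 123 L -24.6 -0.4 R 0.4 27.2 z [53.  64.8 65.9]
6 22 L -26.3 -24.6 R 25.5 29.0 z [63.9 65.1 66.1]
10 15 L -27.4 -27.0 R 27.4 30.0 z [64.5 65.1 67.2]
14 20 L -28.3 -28.3 R 28.3 30.9 z [64.2 64.9 65.6]
18 20 L -28.5 -28.4 R 28.4 31.2 z [64.3 65.  66. ]
38 22 L -16.9 -10.6 R 14.9 16.6 z [58.7 59.8 60.5]
42 50 L -17.0 -4.7 R 9.9 16.2 z [59.1 60.1 65. ]
46 28 L -10.7 -2.1 R 1.3 15.3 z [58.4 59.7 63.7]
```

Emit:
servo_tool(increments="0 0 0 0 0.48;0 0 0 0 0.5;0 0 0.05 0 0.52;0 0 0 0 0.54;0 0 0.05 0 0.56;0 0 0 0 0.56")

```text
time_s: 30.32
eef_pos: [0.6131, 0.2792, 0.1434]
eef_rot: [0.0, 0.837, -0.547, -0.0]
wrist_force: [0.0, 0.3, -1.5]
opening: 0.561
```

```bash
python3 fc.py; python3 look.py w_u6; python3 hang.py w_u6;python3 - <<'E'
import cv2,numpy as np
p=cv2.imread("pics/w_u6.png");cv2.imwrite("pics/u6z.png",cv2.resize(p[130:280,170:340],None,fx=4,fy=4,interpolation=cv2.INTER_CUBIC))
E
```

```text
30.32 [0.61313411 0.27916691 0.14343547] [ 0.03  0.31 -1.54] [ 0.201 -0.13   0.001] 0.5611121435953953
30.32 [0.61313411 0.27916691 0.14343547] [ 2.74650023e-04  8.36996032e-01 -5.47208818e-01 -2.77386436e-04] 0.5611121435953953
-14 13 L None None R 14.6 17.8 z [50.8 54.1 57.4]
-10 323 L -19.8 -0.4 R 0.4 22.4 z [46.1 62.2 70.1]
-6 199 L -21.5 -0.4 R 0.4 22.1 z [48.4 61.4 64.5]
-2 156 L -21.9 -0.4 R 0.4 25.2 z [51.2 63.6 65.5]
2 129 L -24.5 -0.4 R 0.4 27.6 z [52.  63.6 65.2]
6 28 L -25.5 -20.4 R 22.1 28.8 z [62.9 63.9 64.8]
10 11 L -27.1 -27.0 R 28.0 29.8 z [63.  63.7 67.3]
14 17 L -28.1 -28.1 R 29.0 30.8 z [62.6 63.4 64.7]
18 18 L -28.3 -28.2 R 29.0 31.0 z [62.9 63.7 64.5]
38 38 L -19.5 -12.5 R 14.8 20.4 z [62.6 63.7 64.8]
42 55 L -18.7 -8.1 R 12.4 21.2 z [59.6 63.6 64.9]
46 39 L -13.5 -1.3 R 0.5 16.1 z [62.9 63.6 64.8]
```

View pics/u6z.png

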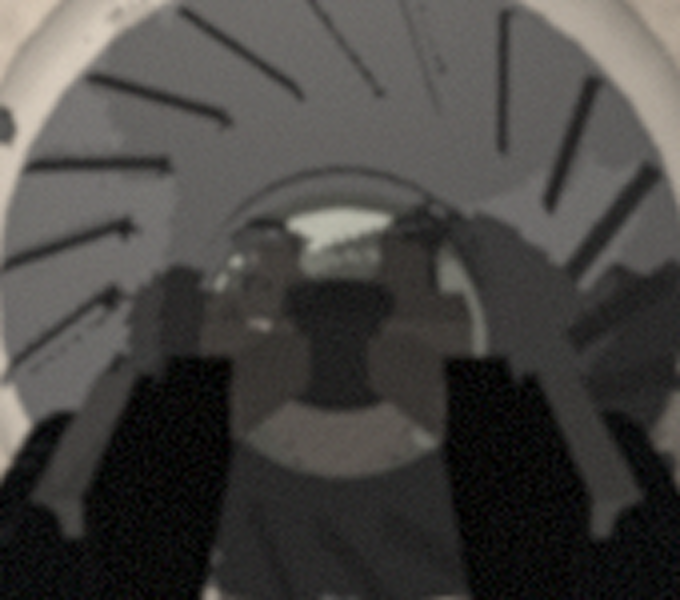

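Emit:
servo_tool(increments="0 0 0.05 0 0.58;0 0 0.05 0 0.6;0 0 0.05 0 0.62;0 0 0 0 0.64;0 0 0 0 0.64")

```text
time_s: 31.0
eef_pos: [0.6134, 0.2792, 0.1423]
eef_rot: [0.0, 0.837, -0.547, -0.0]
wrist_force: [0.2, 0.1, -2.1]
opening: 0.644
```

```bash
python3 fc.py
```

```text
31.0 [0.61340102 0.27917377 0.14226402] [ 0.17  0.08 -2.07] [ 0.017 -0.009 -0.014] 0.6440797785910772
```

Emit:
servo_tool(increments="0 0 0 0 0.66;0 0 0 0 0.68;0 0 0 0 0.7;0 0 0 0 0.72;0 0 0 0 0.73;0 0 0 0 0.73")

```text
time_s: 31.75
eef_pos: [0.6134, 0.2792, 0.1423]
eef_rot: [-0.0, 0.837, -0.547, -0.0]
wrist_force: [-0.7, 0.0, -1.6]
opening: 0.73
```

```bash
python3 fc.py; python3 look.py w_u7; python3 tips.py w_u7 | tail -12
python3 - <<'E'
import cv2,numpy as np
p=cv2.imread("pics/w_u7.png");cv2.imwrite("pics/u7z.png",cv2.resize(p[130:280,170:340],None,fx=4,fy=4,interpolation=cv2.INTER_CUBIC))
E
```

```text
31.75 [0.61342705 0.27923271 0.14228056] [-0.69  0.03 -1.62] [ 0.013 -0.004  0.009] 0.7298638431560339
31.75 [0.61342705 0.27923271 0.14228056] [-4.81623821e-06  8.37011121e-01 -5.47185877e-01 -8.03058140e-07] 0.7298638431560339
18 16 x [-9.1  9.9] y [-5.6 -4.1]
22 33 x [-9.3 10.1] y [-5.6 -4.7]
26 43 x [-10.2  11.2] y [-5.7 11.7]
30 108 x [-11.4  13. ] y [-5.9 24.9]
34 33 x [-12.3  11.3] y [-5.8 24.7]
38 54 x [-11.6  12.4] y [-5.9  2.3]
42 29 x [-10.1  10.7] y [-6.1 -3.6]
46 139 x [-16.4  18.3] y [-10.7   3.8]
50 206 x [-16.9  17.7] y [-11.1   5.4]
54 94 x [-18.8  19.6] y [-11.4   8.1]
58 116 x [-25.   26.8] y [-9.1  9.7]
62 392 x [-24.6  26.1] y [-9.2 10.2]
```

View pics/u7z.png

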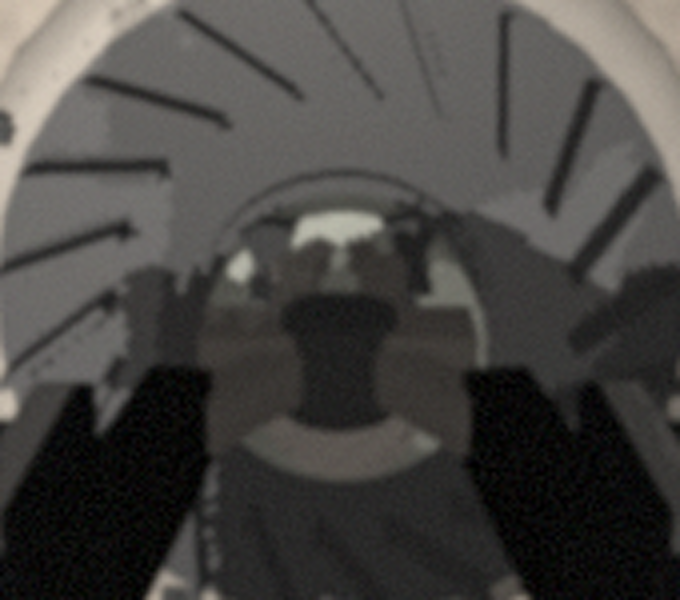

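Emit:
servo_tool(increments="0 0 -0.2 0 0.73;0 0 -0.4 0 0.73;0 0 -0.6 0 0.73;0 0 -0.8 0 0.73;0 0 -1 0 0.73;0 0 0 0 0.73;0 0 0 0 0.73")

```text
time_s: 32.67
eef_pos: [0.6133, 0.2792, 0.1723]
eef_rot: [0.0, 0.837, -0.547, -0.0]
wrist_force: [0.1, -0.0, -1.8]
opening: 0.731
```

```bash
python3 fc.py; python3 look.py w_u8; python3 tips.py w_u8 ; python3 ringm.py w_u8 >/dev/null
python3 - <<'E'
import cv2,numpy as np
p=cv2.imread("pics/w_u8.png");cv2.imwrite("pics/u8z.png",cv2.resize(p[100:280,160:350],None,fx=4,fy=4,interpolation=cv2.INTER_CUBIC)[:600])
E
```

```text
32.67 [0.61333556 0.27919167 0.17225892] [ 0.15 -0.04 -1.82] [ 0.046 -0.011 -0.032] 0.7314406318872988
32.67 [0.61333556 0.27919167 0.17225892] [ 2.76060404e-05  8.37001487e-01 -5.47200612e-01 -3.42132355e-05] 0.7314406318872988
-30 201 x [-26.5  26.6] y [-7.5  6.6]
-26 207 x [-26.4  26.5] y [-7.5  6.8]
-22 325 x [-26.1  26.3] y [-7.7  6.3]
-18 251 x [-25.4  25.8] y [-7.7  5.9]
-14 207 x [-16.8  17.7] y [-5.1  3.3]
-10 211 x [-15.9  16.5] y [-5.2  4.2]
-6 849 x [-19.9  20.3] y [-9.   6.9]
-2 249 x [-20.7  20.8] y [-9.3  7. ]
2 164 x [-20.   20.7] y [-9.5 -6.6]
6 136 x [-20.3  20.8] y [-9.5 -6.6]
10 69 x [-19.8  20.8] y [-9.6 -6.8]
18 14 x [-9.1  9.8] y [-6. -5.]
22 38 x [-9.2  9.9] y [-6.3 -5.4]
26 43 x [-10.2  11. ] y [-6.3 -2.2]
30 44 x [-10.3  11.1] y [-6.4 -1.8]
34 38 x [-10.2  12.1] y [-6.7 -5.3]
38 48 x [-11.6  12.4] y [-6.6  1.8]
42 33 x [-9.9 11.4] y [-6.7 -4.4]
46 14 x [-3.5  7.1] y [-6.  -0.3]
50 39 x [-5.8  7.2] y [-6.1  0.2]
54 26 x [-6.7  7.5] y [-6.  -0.2]
62 23 x [-2.9  3.8] y [5.5 7.5]
```

View pics/u8z.png

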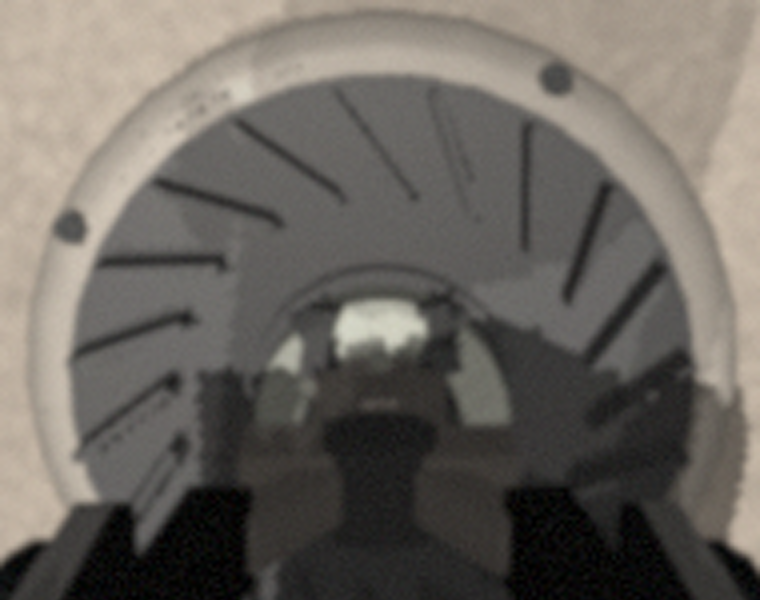

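Emit:
servo_tool(increments="0 0 -2 0 0.73;0 0 -3 0 0.73;0 2 -2 0 0.73;0 3 0 0 0.73;0 2 0 0 0.73;0 0 0 0 0.73;0 0 0 0 0.73")

```text
time_s: 33.6
eef_pos: [0.5502, 0.2514, 0.2433]
eef_rot: [-0.001, 0.837, -0.547, 0.001]
wrist_force: [0.2, 0.2, -2.7]
opening: 0.734
```

```bash
python3 fc.py; python3 look.py w_u9
python3 - <<'E'
from look import *
p,d,C=load("w_u9");X=pts(C,d);z=X[...,2]
u,v=proj(C,[.5953,.2698,.085]);u=int(u);v=int(v);print(u,v)
a=max(v-75,0);b=max(u-85,0)
cv2.imwrite("pics/u9z.png",cv2.resize(p[a:a+120,b:b+170,::-1],None,fx=4,fy=4,interpolation=cv2.INTER_CUBIC))
R0=np.hypot(X[...,0]-.5953,X[...,1]-.2698)
im=np.clip((z-.07)/.045*255,0,255).astype(np.uint8);cv2.imwrite("pics/u9d.png",cv2.resize(im[a:a+120,b:b+170],None,fx=4,fy=4,interpolation=cv2.INTER_NEAREST))
m=(R0<.05)&(z>.0815)&(z<.1)
q=X[m];print(np.histogram(q[:,2],bins=np.arange(.08,.1,.001)))
e=(R0<.05)&(z>.0875)&(z<.1)
n,l,s,c=cv2.connectedComponentsWithStats(e.astype(np.uint8))
for i in range(1,n):
    if s[i,4]>10: print(s[i],X[(l==i)&e].mean(0),cv2.minAreaRect((X[(l==i)&e][:,:2]*1000).astype(np.float32)))
E
```

```text
33.6 [0.55017632 0.2513866  0.24331327] [ 0.25  0.24 -2.72] [-0.046  0.052  0.026] 0.7343301516184985
33.6 [0.55017632 0.2513866  0.24331327] [-6.63714711e-04  8.36982437e-01 -5.47229036e-01  5.83899596e-04] 0.7343301516184985
254 126
(array([  0,   6,  19,  95, 171,  82,  16,   0,   2,   1,  11,  54,  96,
        23,   3,   0,   0,   1,   0,   2]), array([0.08 , 0.081, 0.082, 0.083, 0.084, 0.085, 0.086, 0.087, 0.088,
       0.089, 0.09 , 0.091, 0.092, 0.093, 0.094, 0.095, 0.096, 0.097,
       0.098, 0.099, 0.1  ]))
[262  96  10  17  95] [0.62205836 0.26761634 0.09225912] ((621.8785400390625, 267.7814025878906), (15.80376148223877, 6.847723007202148), 37.228641510009766)
[237  98   9  16  94] [0.61025519 0.29228892 0.09216901] ((610.163818359375, 292.173095703125), (15.76987361907959, 6.822617053985596), 13.998162269592285)
```

View pics/u9z.png

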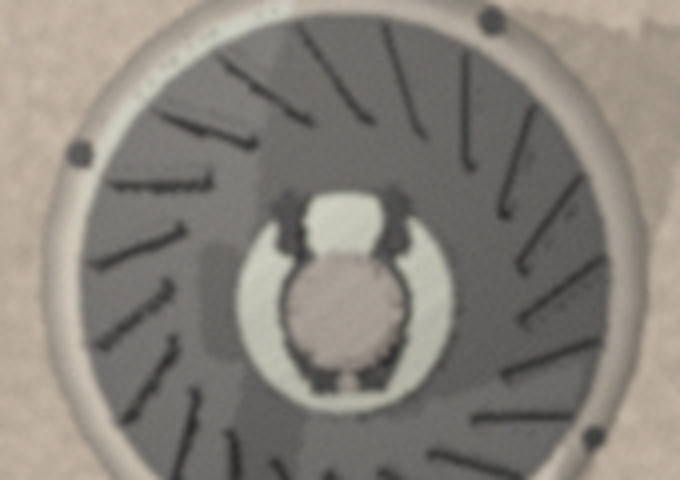

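View pics/u9d.png

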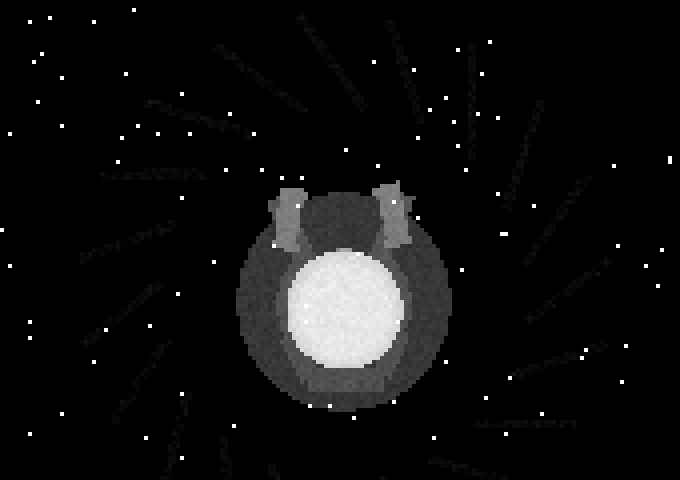

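Emit:
servo_tool(increments="2 0.88 0 0 0.73;3.5 1.54 0 0 0.73;4 1.76 0 0 0.73;4 1.76 0 0 0.73;4 1.76 0 0 0.73;4 1.76 0 0 0.73;4 1.76 0 0 0.73;4 1.76 0 0 0.73;4 1.76 0 0 0.73;4 1.76 0 0 0.73")

```text
time_s: 34.9
eef_pos: [0.5482, -0.1611, 0.2422]
eef_rot: [0.0, 0.837, -0.547, -0.0]
wrist_force: [0.6, -0.5, -1.4]
opening: 0.735
```

Emit:
servo_tool(increments="4 1.76 0 0 0.73;4 1.76 0 0 0.73;2 0.87 0 0 0.73;0.8 0.35 0 0 0.73;0 0 2 0.1 0.73;0 0 2 0.088 0.73;0 0 2 0 0.73;0 0 1 0 0.73;0 0 0 0 0.73;0 0 0 0 0.73")

```text
time_s: 36.15
eef_pos: [0.549, -0.2767, 0.1732]
eef_rot: [-0.0, 0.782, -0.623, 0.001]
wrist_force: [0.2, 0.4, -2.2]
opening: 0.731
```

```bash
python3 fc.py; python3 look.py w_p1; python3 tips.py w_p1
python3 - <<'E'
from look import *
f=np.load("w_p1.npz");p,d,C=load("w_p1");X=pts(C,d);z=X[...,2];Rt=Rq(f["rot"])
R0=np.hypot(X[...,0]-.5504,X[...,1]+.2762)
m=(R0<.06)&(z>.046)&(z<.0545);q=(X[m][:,:2]*1000).astype(np.float32);print(cv2.minAreaRect(q))
T=(X-f["pos"])@Rt*1000;print(T[m].min(0),T[m].max(0),np.degrees(np.arctan2(Rt[1,0],Rt[0,0])))
t=(np.array([.5504,-.2762,f["pos"][2]])-f["pos"])@Rt*1000;print("rest in tool",t)
E
```

```text
36.15 [ 0.54904222 -0.27669676  0.1731597 ] [ 0.16  0.39 -2.18] [-0.     0.032  0.041] 0.7305362788924192
36.15 [ 0.54904222 -0.27669676  0.1731597 ] [-4.40757688e-05  7.82171049e-01 -6.23063390e-01  6.77465958e-04] 0.7305362788924192
-30 198 x [-26.4  26.5] y [-6.3  7.8]
-26 191 x [-26.5  26.8] y [-6.3  7.6]
-22 306 x [-25.9  26.3] y [-6.3  7.3]
-18 279 x [-25.4  26.1] y [-6.2  7.7]
-14 183 x [-16.8  17.4] y [-3.3  5. ]
-10 204 x [-16.4  16.5] y [-3.3  5.2]
-6 735 x [-18.8  19.1] y [-7.  9.]
-2 341 x [-20.5  20.8] y [-7.   9.3]
2 145 x [-20.2  21. ] y [-7.1 -4.2]
6 132 x [-20.5  20.5] y [-7.1 -4.2]
10 60 x [-20.1  20.6] y [-7.  -4.2]
18 6 x [-9.1  9.2] y [-3.  -1.8]
22 30 x [-9.2 10.1] y [-2.9 -1.6]
26 37 x [-9.4 10.3] y [-3.1 -2.1]
30 43 x [-10.3  11.2] y [-2.9  1.6]
34 35 x [-10.5  11.4] y [-2.8 -2.3]
38 48 x [-11.5  12.5] y [-2.9  4.7]
42 31 x [-10.6  11.6] y [-2.7 -0.6]
46 7 x [-3.4  6.5] y [-1.8  2.8]
50 36 x [-5.5  6. ] y [-1.7  4.2]
54 33 x [-6.7  7.6] y [-2.  4.]
((550.2950439453125, -276.2203063964844), (70.40992736816406, 72.2862548828125), 12.869763374328613)
[-36.42265255 -36.40436892 120.57452366] [ 35.85357951  34.02000562 127.17958523] -77.08041972965002
rest in tool [-1.80608987e-01 -1.43447971e+00  1.12842018e-03]
```

View pics/w_p1.png

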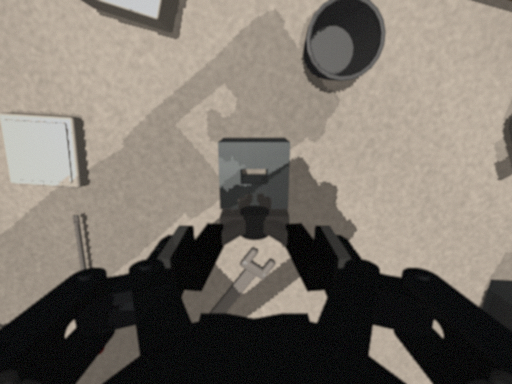

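Emit:
servo_tool(increments="-0.03 -0.12 1 0 0.73;0 -0.12 1.2 0 0.73;0 0 1.2 0 0.73;0 0 1 0 0.73;0 0 0.6 0 0.73;0 0 0 0 0.73;0 0 0 0 0.73")

```text
time_s: 37.08
eef_pos: [0.5511, -0.2759, 0.1227]
eef_rot: [-0.0, 0.782, -0.623, 0.0]
wrist_force: [-0.0, -1.0, -1.8]
opening: 0.731
```

```bash
python3 fc.py; python3 look.py w_p2; python3 tips.py w_p2|tail -16
python3 - <<'E'
from look import *
f=np.load("w_p2.npz");Rt=Rq(f["rot"])
t=(np.array([.5504,-.2762,f["pos"][2]])-f["pos"])@Rt*1000;print("rest in tool",t)
p=cv2.imread("pics/w_p2.png");cv2.imwrite("pics/p2z.png",cv2.resize(p[130:250,190:320],None,fx=5,fy=5,interpolation=cv2.INTER_CUBIC))
E
```

```text
37.08 [ 0.55105193 -0.27588996  0.1226951 ] [-0.03 -0.97 -1.79] [-0.048 -0.035  0.057] 0.7306452329761542
37.08 [ 0.55105193 -0.27588996  0.1226951 ] [-1.28364844e-05  7.81939901e-01 -6.23353720e-01  3.60638390e-04] 0.7306452329761542
-10 191 x [-16.6  17.1] y [-3.7  5. ]
-6 735 x [-18.8  18.5] y [-7.  9.]
-2 347 x [-20.1  20.9] y [-7.2  8.5]
2 141 x [-20.3  20.7] y [-7.2 -4.5]
6 139 x [-20.   20.9] y [-7.3 -4.5]
10 51 x [-20.1  18.8] y [-7.1 -4.4]
18 7 x [-9.1  9.3] y [-3.1 -2.1]
22 30 x [-9.2 10.1] y [-3.3 -1.5]
26 38 x [-9.9 10.3] y [-3.1 -2.6]
30 46 x [-10.3  11.3] y [-3.2  1.7]
34 27 x [-10.5  11.2] y [-3.1 -2.2]
38 55 x [-11.6  12.5] y [-3.1  5. ]
42 26 x [-10.7  11.6] y [-3.  -1.2]
46 18 x [-9.4  9.8] y [-2.8  3. ]
50 29 x [-5.6  7.1] y [-2.  4.]
54 35 x [-6.7  7.7] y [-2.1  3.9]
rest in tool [ 1.56951846e-01  7.04631480e-01 -2.44946782e-04]
```

View pics/p2z.png

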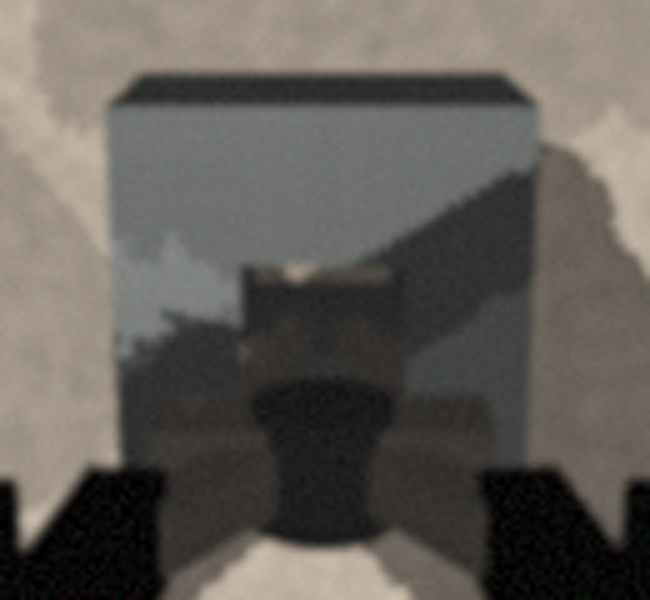

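Pliers (x 0.2, y +0.95 in tool) and rest (0.2, +0.7) agree; the slot lies straight under the tips. Lowering.

Emit:
servo_tool(increments="0 0 0.6 0 0.73;0 0 0.8 0 0.73;0 0 0.8 0 0.73;0 0 0.8 0 0.73;0 0 0.8 0 0.73;0 0 0.6 0 0.73;0 0 0.5 0 0.73;0 0 0.3 0 0.73;0 0 0 0 0.73;0 0 0 0 0.73")

```text
time_s: 38.38
eef_pos: [0.551, -0.2758, 0.0706]
eef_rot: [-0.0, 0.782, -0.623, 0.0]
wrist_force: [-0.2, -0.7, -1.4]
opening: 0.732
```

Emit:
servo_tool(increments="0 0 0.2 0 0.73;0 0 0.1 0 0.73;0 0 0.1 0 0.73;0 0 0 0 0.73")

```text
time_s: 38.88
eef_pos: [0.5507, -0.2756, 0.0662]
eef_rot: [-0.0, 0.782, -0.623, -0.0]
wrist_force: [-0.4, -0.0, -2.3]
opening: 0.732
```

Emit:
servo_tool(increments="0 0 0.1 0 0.73;0 0 0.1 0 0.73;0 0 0 0 0.73")

```text
time_s: 39.25
eef_pos: [0.5507, -0.2756, 0.0642]
eef_rot: [-0.0, 0.782, -0.623, -0.0]
wrist_force: [-0.5, 0.7, -2.2]
opening: 0.728
```

Emit:
servo_tool(increments="0 0 0.1 0 0.73;0 0 0.05 0 0.73;0 0 0 0 0.73")

```text
time_s: 39.62
eef_pos: [0.5508, -0.2756, 0.0628]
eef_rot: [-0.0, 0.782, -0.623, -0.0]
wrist_force: [-0.4, 0.0, -1.3]
opening: 0.733
```

Emit:
servo_tool(increments="0 0 0.05 0 0.73;0 0 0.05 0 0.73;0 0 0 0 0.73")

```text
time_s: 40.0
eef_pos: [0.5512, -0.2758, 0.0624]
eef_rot: [-0.0, 0.782, -0.623, 0.0]
wrist_force: [-1.2, 1.1, 3.2]
opening: 0.732
```

Emit:
servo_tool(increments="0 0 0 0 0.75;0 0 0 0 0.78;0 0 0 0 0.82;0 0 0 0 0.9;0 0 0 0 1;0 0 0 0 1;0 0 0 0 1;0 0 0 0 1")

```text
time_s: 41.0
eef_pos: [0.5508, -0.2757, 0.0618]
eef_rot: [0.0, 0.782, -0.623, -0.0]
wrist_force: [0.4, -0.0, 0.1]
opening: 1.001
```

```bash
python3 fc.py; python3 look.py w_p3; python3 tips.py w_p3|head -14
```

```text
41.0 [ 0.55077541 -0.27567392  0.06179081] [ 0.41 -0.    0.12] [-0.023  0.036 -0.037] 1.0007199157469473
41.0 [ 0.55077541 -0.27567392  0.06179081] [ 1.12319915e-05  7.81952804e-01 -6.23337639e-01 -7.47219900e-07] 1.0007199157469473
-30 190 x [-26.4  26.5] y [-8.5  5.6]
-26 186 x [-26.4  26.6] y [-8.1  6.1]
-22 307 x [-26.1  26.2] y [-7.8  6.1]
-18 284 x [-26.2  25.8] y [-7.5  5.8]
-14 200 x [-17.9  18.1] y [-4.4  4. ]
-10 282 x [-16.   16.2] y [-5.8  8.1]
-6 780 x [-19.9  20. ] y [-7.6  8.3]
-2 180 x [-20.6  20.7] y [-7.5  8.4]
2 132 x [-20.4  20.2] y [-7.3 -4.6]
6 149 x [-25.   24.4] y [-23.   23.7]
10 3403 x [-26.4  26.4] y [-24.6  24.6]
14 4 x [-13.4 -13.4] y [-5.4 -3.3]
18 4 x [14.5 14.6] y [-4.  -1.7]
22 12 x [-13.4   8.7] y [-2.1 -0.3]
```

View pics/w_p3.png

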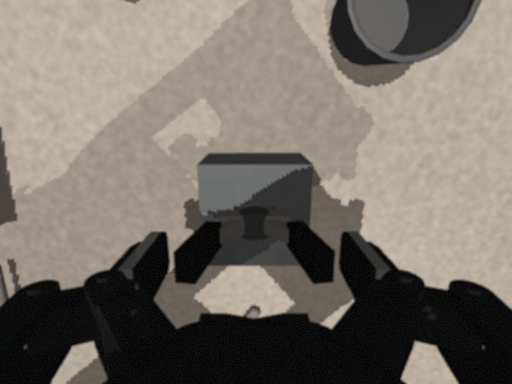

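Fingers are clear of the handles on both sides and the pliers stand seated. Withdrawing straight up.

Emit:
servo_tool(increments="0 0 -1 0 1;0 0 -2 0 1;0 0 -3 0 1;0 0 -4 0 1;0 0 -4 0 1;0 0 -3 0 1;0 0 -1 0 1;0 0 0 0 1;0 0 0 0 1")

```text
time_s: 42.18
eef_pos: [0.5501, -0.2751, 0.2402]
eef_rot: [0.0, 0.782, -0.623, -0.001]
wrist_force: [0.3, 0.3, -0.3]
opening: 0.999
```

```bash
python3 fc.py; python3 look.py w_p4
python3 - <<'E'
from look import *
p,d,C=load("w_p4");X=pts(C,d);z=X[...,2]
R0=np.hypot(X[...,0]-.5504,X[...,1]+.2762)
m=(R0<.05)&(z>.085)&(z<.13);q=(X[m][:,:2]*1000).astype(np.float32);print(cv2.minAreaRect(q),np.percentile(z[m],[50,98]))
p,d=ctrl.camera("top");C=cam(ctrl,"top");X=pts(C,d);z=X[...,2]
cv2.imwrite("pics/top9.png",p[:,:,::-1])
cv2.imwrite("pics/top9z.png",cv2.resize(p[140:230,95:185,::-1],None,fx=6,fy=6,interpolation=cv2.INTER_CUBIC))
E
```

```text
42.17 [ 0.55005885 -0.27509591  0.24016504] [ 0.28  0.32 -0.32] [-0.056  0.011  0.031] 0.9987414138013829
42.17 [ 0.55005885 -0.27509591  0.24016504] [ 6.55626170e-06  7.81949857e-01 -6.23339868e-01 -1.35297274e-03] 0.9987414138013829
((553.0272216796875, -275.2327880859375), (15.592463493347168, 66.89543151855469), 12.801438331604004) [0.11638631 0.11962321]
```

View pics/top9.png

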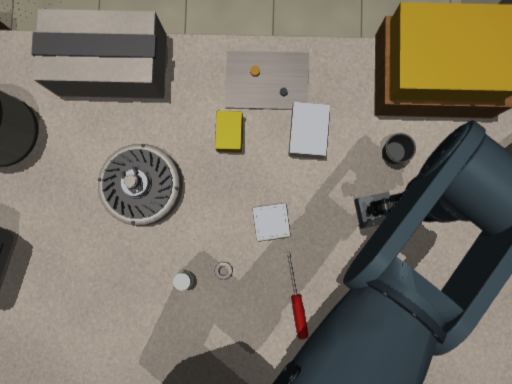

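View pics/w_p4.png

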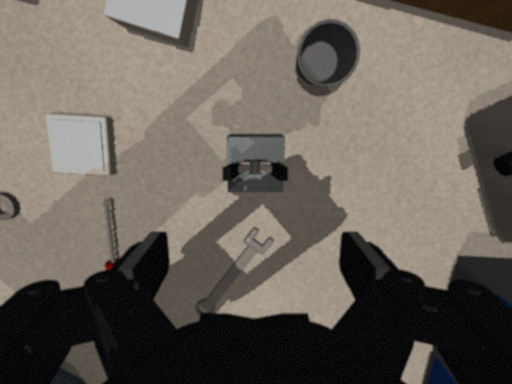

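View pics/top9z.png

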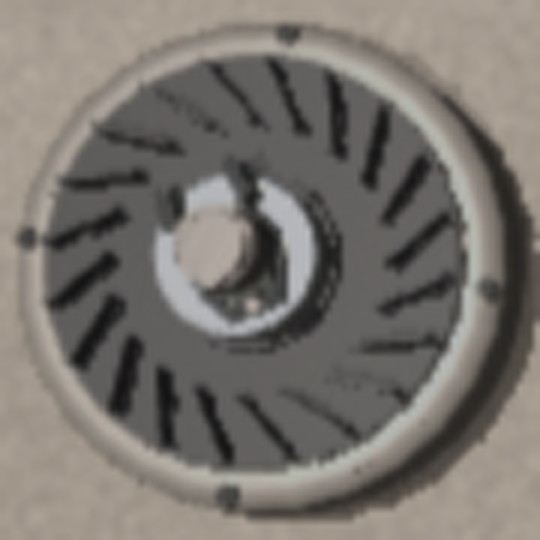

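```bash
cat > prof.py <<'E'
from look import *
for nm in sys.argv[1:]:
    p,d,C=load(nm);X=pts(C,d);z=X[...,2]
    R0=np.hypot(X[...,0]-.5504,X[...,1]+.2762);a=np.radians(12.8);A=np.array([[np.cos(a),-np.sin(a)],[np.sin(a),np.cos(a)]])
    Q=(X[...,:2]-[.5504,-.2762])@A*1000
    for lo,hi in((.054,.06),(.06,.066),(.066,.072),(.072,.08),(.08,.09),(.09,.1),(.1,.11),(.11,.116),(.116,.122)):
        m=(R0<.045)&(z>lo)&(z<hi)
        if m.sum()>3: q=Q[m];print(nm,lo,m.sum(),"x",np.percentile(q[:,0],[2,98]).round(1),"y",np.percentile(q[:,1],[2,98]).round(1))
    for s in (-1,1):
        m=(R0<.045)&(z>.1)&(Q[...,1]*s>15); 
        # top plane tilt
        q=Q[m];zz=z[m]; k=zz>.113; G=np.c_[q[k],np.ones(k.sum())];c=np.linalg.lstsq(G,zz[k]*1000,rcond=None)[0];print("slope",s,c.round(3))
E
python3 prof.py w_pl w_p4
```

```text
w_pl 0.054 22 x [5.8 8. ] y [-20.4  20.1]
w_pl 0.06 117 x [-7.6  8.1] y [-18.1  17.8]
w_pl 0.066 149 x [-7.3  7.6] y [-10.7  10.2]
w_pl 0.072 94 x [-5.   7.1] y [-24.7  24.3]
w_pl 0.08 88 x [-5.6  7.1] y [-25.5  25.2]
w_pl 0.09 82 x [-6.2  7.2] y [-29.   28.7]
w_pl 0.1 86 x [-6.4  7.1] y [-30.6  30.4]
w_pl 0.11 56 x [-6.1  7.1] y [-32.5  32.2]
w_pl 0.116 226 x [-6.7  6.5] y [-33.5  33.2]
slope -1 [  2.809   0.345 324.869]
slope 1 [  2.723  -0.425 327.707]
w_p4 0.054 20 x [5.4 7. ] y [-19.4  20.1]
w_p4 0.06 106 x [-7.5  8.3] y [-17.1  19. ]
w_p4 0.066 169 x [-6.8  7.4] y [-12.8  13.5]
w_p4 0.072 83 x [-3.8  8.1] y [-23.8  17. ]
w_p4 0.08 95 x [-4.7  8.7] y [-25.   25.9]
w_p4 0.09 68 x [-4.5  9.4] y [-28.1  29. ]
w_p4 0.1 76 x [-3.7  9.9] y [-29.3  30.1]
w_p4 0.11 58 x [-3.5 10.5] y [-31.   32.8]
w_p4 0.116 258 x [-3.3 10.3] y [-33.   33.6]
slope -1 [  2.559   0.498 314.95 ]
slope 1 [  2.738  -0.315 308.943]
```

Emit:
servo_tool(increments="0 -0.2 3 0 1;0 0 4 0 1;0 0 4 0 1;0 0 3 0 1;0 0 2 0 1;0 0 1.3 0 1;0 0 0.5 0 1;0 0 0 0 0.85;0 0 0 0 0.77;0 0 0 0 0.74")

```text
time_s: 43.52
eef_pos: [0.5542, -0.2754, 0.0663]
eef_rot: [-0.001, 0.782, -0.623, 0.001]
wrist_force: [-1.0, 3.8, 7.8]
opening: 0.74
```

Emit:
servo_tool(increments="0 0 0 0 0.73;0 0 0 0 0.73;0 0.1 0 0 0.73;0 0.1 0 0 0.73;0 0.1 0 0 0.73;0 0.1 0 0 0.73;0 0 0 0 0.73;0 0 0 0 0.73")

```text
time_s: 44.52
eef_pos: [0.5508, -0.2762, 0.0668]
eef_rot: [-0.001, 0.782, -0.623, 0.002]
wrist_force: [0.3, 4.1, 10.7]
opening: 0.734
```

```bash
python3 fc.py; python3 look.py w_q1; python3 prof.py w_q1
```

```text
44.52 [ 0.55079259 -0.27623668  0.06675554] [ 0.33  4.13 10.68] [ 0.824 -0.071  0.02 ] 0.733646539975674
44.52 [ 0.55079259 -0.27623668  0.06675554] [-7.67839290e-04  7.82040757e-01 -6.23223555e-01  2.01611817e-03] 0.733646539975674
w_q1 0.054 180 x [4.7 7.4] y [-20.   20.2]
w_q1 0.06 539 x [-8.1  7.5] y [-19.6  20.4]
w_q1 0.066 650 x [-8.1  7. ] y [-13.6  13.8]
w_q1 0.072 414 x [-4.5  6.9] y [-24.1  24.8]
w_q1 0.08 571 x [-6.4  7.2] y [-26.3  26.4]
w_q1 0.09 710 x [-6.3 11.3] y [-36.3  35.8]
w_q1 0.1 1166 x [-5.7 11.5] y [-43.2  43.2]
w_q1 0.11 821 x [-6.5 11.4] y [-43.1  43.3]
w_q1 0.116 1964 x [-8.1 11.3] y [-42.   41.9]
slope -1 [  2.134   0.876 154.353]
slope 1 [  2.104  -0.856 154.388]
```

Emit:
servo_tool(increments="0 0 -0.1 0 0.735;0 0 -0.1 0 0.74;0 0 0 0 0.75;0 0 0 0 0.77;0 0 0 0 0.8;0 0 0 0 0.9;0 0 0 0 1;0 0 0 0 1;0 0 0 0 1")

```text
time_s: 45.7
eef_pos: [0.5488, -0.2761, 0.0658]
eef_rot: [-0.0, 0.782, -0.623, -0.0]
wrist_force: [0.1, 0.1, 0.2]
opening: 0.994
```

```bash
python3 fc.py; python3 look.py w_q2; python3 prof.py w_q2|head -6
```

```text
45.7 [ 0.54883073 -0.27609306  0.06577832] [0.14 0.11 0.25] [-0.038  0.035  0.054] 0.9944594894719885
45.7 [ 0.54883073 -0.27609306  0.06577832] [-8.32906703e-06  7.81968968e-01 -6.23317361e-01 -2.92233286e-05] 0.9944594894719885
w_q2 0.054 182 x [2.7 5.4] y [-19.5  20.7]
w_q2 0.06 479 x [-10.    5.4] y [-19.6  20.7]
w_q2 0.066 750 x [-10.1   5.2] y [-13.9  14.1]
w_q2 0.072 449 x [-6.2  5. ] y [-24.4  25.1]
w_q2 0.08 626 x [-8.6  5.2] y [-27.1  27.3]
w_q2 0.09 614 x [-8.4  5.7] y [-42.5  43.1]
```

Emit:
servo_tool(increments="0 0 -1 0 1;0 0 -2 0 1;0 0 -3 0 1;0 0 -4 0 1;0 0 -4 0 1;0 0 -3 0 1;0 0 -1 0 1;0 0 0 0 1;0 0 0 0 1")

```text
time_s: 46.88
eef_pos: [0.5481, -0.2756, 0.2442]
eef_rot: [0.0, 0.782, -0.623, -0.001]
wrist_force: [0.3, -0.4, 0.1]
opening: 1.0
```

```bash
python3 fc.py; python3 look.py w_q3; python3 prof.py w_q3
python3 - <<'E'
from h import *
from bench import ctrl
p,d=ctrl.camera("scene");cv2.imwrite("pics/s9.png",np.hstack([cv2.resize(p[200:290,120:220,::-1],(400,360)),cv2.resize(p[135:200,285:370,::-1],(400,360))]))
E
```

```text
46.88 [ 0.54812173 -0.27557504  0.24415868] [ 0.3  -0.38  0.05] [-0.034  0.045  0.026] 1.0004322594021393
46.88 [ 0.54812173 -0.27557504  0.24415868] [ 4.33204135e-06  7.81942813e-01 -6.23348732e-01 -1.34017817e-03] 1.0004322594021393
w_q3 0.054 30 x [3.1 5.4] y [-19.4  19.9]
w_q3 0.06 94 x [-9.7  5.7] y [-17.5  19.1]
w_q3 0.066 173 x [-9.9  4.8] y [-11.8  15.9]
w_q3 0.072 81 x [-7.8  2.1] y [-17.8  18.4]
w_q3 0.08 108 x [-8.2  5.4] y [-26.7  27.3]
w_q3 0.09 72 x [-8.4  5.7] y [-27.4  28. ]
w_q3 0.1 81 x [-7.3  5.9] y [-29.8  30.4]
w_q3 0.11 44 x [-7.3  6. ] y [-32.   32.2]
w_q3 0.116 247 x [-7.3  6.1] y [-33.3  33. ]
slope -1 [  2.662   0.473 322.442]
slope 1 [ 3.02100e+00 -2.15000e-01  3.11975e+02]
```

View pics/s9.png

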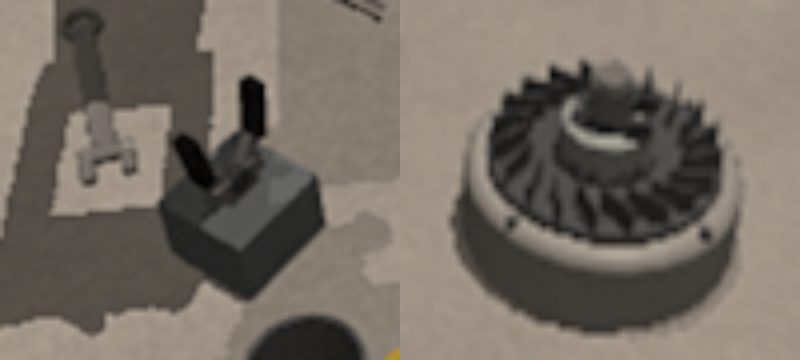

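```bash
python3 -c "
from bench import ctrl;print(ctrl.hand_in())"
```

```text
the job is handed in; nothing more can be done
None
```

The retaining ring is closed in the groove on the shoulder and the pliers stand back in their rest. I handed in at about 47 s of the 69 s allowed, with the gripper open and clear.

**Ring:** I judged the spread from the finger opening (about 31 mm, roughly 0.25 rad), because the ring's joints are not in the state. The ring went down over the shaft with no measurable force. I felt the shoulder at about 0.080 m. The ring's last depth view showed:
- it sits level, about half a millimetre above the shoulder face by depth;
- its ears are 27.3 mm apart centre to centre, against 26.2 mm at rest. That is about 0.02 rad a side, within the 0 to 0.05 for closed.

**Pliers:** They stand within about 1.5° of upright, with the cross-piece about 2 mm off the rest's centre along x. No bystander looked moved in the camera views, but I did not measure their positions.

**What went off plan:**
- **First grasp missed:** the fingertips really end about 25 mm behind the reported TCP, not 17 mm ahead of it. I measured this in the depth image and went about 40 mm lower.
- **Shoulder contact:** the force reached about 9 N because I had queued one step too many. I backed off before releasing the ring.
- **Squeezing and regripping:** the pads swing forward as they close. This pressed up to about 15 N on the rest and on the ring's plate, and I relieved it by raising the arm.
- **Pliers return:** they first leaned about 4° in the rest, so I gripped them again, set them upright and let go.

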